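# Crank a lasting post up to its height marker

## Task

Set the lasting post for the next size: take the crank from its cut-out in the foam tool tray, push it fully home on the square spindle of the post and wind it clockwise until the black pointer stands level with the red marker on the height scale. Then pull the crank off and lay it back in its own cut-out, fully down, so that it stands upright with its arm in the slot. Leave the red marker, the other tools in the tray, the tin and the loose outsole where they are.

Things in the scene. Friction and masses are not known exactly. Their poses are not given: they have to be found in the camera images.
- crank_hub (a point): Loose steel crank, 0.35 to 0.55 kg. Point on the axis of its square hub (26 x 26 mm, 64 mm tall), 50 mm above the hub's lower end; grip the hub's flats here, fingers closing along y, across the arm. z runs up the hub, from the open socket to the closed top; x points along the arm. In the tray it stands with z up, hub's lower end 6 mm above the bench, its lower 26 mm sunk in the foam.
- crank_mouth (a point): Centre of the crank hub's open lower end, the mouth of its square socket: 17.5 mm wide, 31 mm deep, sides along the crank's x and y. Same axes as crank_hub. The crank's arm (18 mm wide, 10 mm thick, 20 to 30 mm above the level of this point) runs along +x from the hub to a round eye of 22 mm diameter, centred 70 mm from the hub's axis.
- crank_handle (a point): Middle of the crank's orange handle, 70 mm along +x from the hub's axis and 60 mm above the level of the hub's lower end: a round sleeve of 22 mm diameter, standing on the arm's eye, 32 to 88 mm above that level, parallel to z. It spins freely on its pin, so a gripper that holds it can go round without turning. Same axes as crank_hub.
- spindle_root (a point): Where the square spindle of the post leaves the round shoulder (42 mm diameter) on the gearbox's inclined neck; the crank is fully home when its hub's lower end rests on the shoulder. z points out along the spindle, 35 degrees from vertical, leaning roughly towards the robot; x and y are square to the flats and turn with it. The crank fits in any of four quarter turns.
- spindle_end (a point): Centre of the spindle's free end, 28 mm out from spindle_root along z, same axes. The spindle is steel, 16 x 16 mm, its last 6 mm tapering to 10 x 10 mm. The post's tube and the shoe last on it stand behind the spindle, the tube's axis 130 mm from spindle_root (level).
- spindle (a joint): Turn of the spindle in rad. It grows when wound clockwise, seen looking down on its free end; one turn clockwise raises the column with the pointer by 12 mm. It starts within 0.75 rad of zero. About 0.25 N m turns it, some 4 N at the crank's handle; it stays where it is left.
- pointer (a point): Tip of the small black pointer, 3 mm thick, that rises and sinks with the column and the green shoe last on top of it; on the side of the post beside the white height scale. z is up.
- marker_mid (a point): Middle of the red marker clip, 16 x 32 x 6 mm, screwed tight on the white height scale. At the start it stands 19 to 33 mm above the pointer. The column is right when pointer and marker_mid are at the same height.
- pocket (a point): Floor of the crank's cut-out in the black and yellow foam tray (220 x 240 x 32 mm, fixed), centre of the square hub hole (31 mm wide, 26 mm deep): crank_mouth lies here when the crank is in place. The floor is 6 mm above the bench. A slot for the arm, 27 mm wide and 6.5 mm deep, runs from the hole to 85 mm along this frame's +x; the crank's x lies along it. z is up.
- spanner_mid (a point): Middle of a steel spanner, 156 mm long, lying in its own cut-out of the tray: leave alone.
- scraper_mid (a point): Middle of a scraper with wooden handle, 167 mm long, lying in its own cut-out of the tray: leave alone.
- tin_mid (a point): Middle of a closed yellow tin, 72 mm diameter and 100 mm tall, standing on the bench: leave alone.
- outsole_mid (a point): Middle of a loose shoe outsole, 264 x 90 x 13 mm, lying on the bench: leave alone.
Things that resemble listed ones, but are neither listed nor needed, are in the scene too. What is shaped like the part that bears crank_hub but blue or pink is not meant.

How it is judged:
By the outcome, as a careful person would: the job done as asked, in the order asked, and still so for the second after the job is handed in, with the robot touching nothing.
It also fails if it takes over 72 s, if anything falls off the work surface, if the arm or the gripper's body presses on something with over 40 N, if the wrist force passes 120 N, or if a joint passes its speed limit or range.

## Robot

A 7-joint arm with a two-finger parallel gripper is mounted at the origin on the work surface. World frame = base frame: x ahead of the robot, y to its left, z up, the work surface at z = 0. Lengths are in m, angles in rad, forces in N, time in s.
With the tool pointing down it reaches from about 0.4 to 0.85 m from the base axis. Payload 4.5 kg.
Tool frame: the origin (TCP) lies at the very end of the fingers, on their centre line; the grasp point (between the pads) lies 19 mm behind it; z points along the fingers, y is the line along which they close (so a half turn about z gives the same grasp; the last joint's range is limited). The gripper opens to 88 mm and grips with 3 to 60 N. Pads are 18 mm wide; open, the fingers measure 123 mm over their backs; the gripper's body (75 mm by 187 mm) begins 45 mm behind the grasp point.
Start: joints at [-1.272, 0.689, -0.195, 1.565, 0.157, 0.902, -0.215], TCP at [0.164, 0.603, 0.239] pointing down, gripper open.
Joint ranges: [-3.01, 3.01], [-0.46, 2.08], [-1.47, 1.51], [0.13, 2.56], [-1, 4.14], [0.04, 2.09], [-2.66, 2.66]. Speed limits (rad/s): [2.57, 2.57, 3.14, 3.14, 3.14, 3.14, 3.14].

## Interface

Orientations are given as a unit quaternion [x, y, z, w].
In Python, from plant import r gives the robot as it stands. The module is installed in compiled form; this text tells all that it offers.
- The arm moves only by the tool step_arm, never from a script. Its argument "increments" is a list of rows, each a list of 2 entries, a list of its own where there are three numbers: the shift along the world's x, y, z in cm, then the turn, a rotation vector about the world's x, y, z in degrees. A call has exactly 10 rows; each row shifts and turns the commanded pose from where the row before left it; what a row does not reach is not made up. A row lasts 1/10 s, in which the tool goes at most 50 mm and 8.59 degrees, less where a joint would pass 70% of its speed; a pose out of reach is approached as far as the arm can. A call is refused whole if a number of a shift passes 5 or a number of a turn 8.59, either way. A call with a gripper value outside its range is refused whole. "fingers" is the opening, from 0 (shut) to 1 (fully open), set as the call begins (left out, the last holds). The fingers move at their own pace and stop on an object; "grip_force" is the grip in N (left out, the last holds). Time passes only in rows, so rows that do not move let the fingers close, or fill a call up. It gives the time, the measured TCP pose, the force, the opening and the grip force at its end, in the units of the state.
- r.get_state(): the state, without advancing time (a new reading comes with each control period).
- r.snapshot(name): name is "side" or "top"; returns (picture, depth): 384x512x3 uint8, red, green, blue; 384x512 float32, m along the optical axis (not along the pixel's ray), 0 where there is no reading.
- r.calibration(name): a dict with "fov_y" (degrees; the focal length in pixels is half the picture's height over the tangent of half this angle, whatever the lens; pixels are square), "cx", "cy" (the principal point, pixels), "R" (3x3) and "t" (3): a world point X has camera coordinates R X + t. Camera axes: x right, y down, z forward; pixel columns grow to the right and rows downward; lengths in m; the calibration is good to about 2 mm. A picture is of the moment at which its call begins. calibration takes no time and is no camera call.
- r.finish_job(): hands the job in; it is judged then, once.
The state is a dict: "clock": time; "q": joint angles; "qd": joint speeds; "joint_torque": joint torques, N m; "tool_pos": TCP position; "eef_rot": TCP orientation; "contact_force": force on the tool from outside, world axes, zero at the start; "moment": the same for the moment, N m; "opening": opening from 0.0 (shut) to 1.0 (fully open); "finger_force": force on a finger pad.
Only numpy, scipy, OpenCV 4.12 (cv2) and the standard library are available. Lean on these libraries where they do the work, as an engineer would, in place of code of your own. Each camera call takes 0.05 s, during which the arm holds its last target. There are 200 camera calls.

## Working session

There is one attempt and no reset: what is moved stays moved. The work goes in short steps, Python scripts to look and compute and a tool call to move; the robot and the scene stay as the last step left them, time stands still between calls to the robot, and variables do not carry over. Pictures are saved under pics/ and viewed, at most 10 in all, crops included, and the job is handed in when it is done.

Besides the shell and the picture viewer there is one more tool, called after "Request:" as a command line: name --argument value ..., lists and objects as JSON in quotes. step_arm: Moves the arm, as the interface text tells. Its arguments: {"type":"object","properties":{"increments":{"type":"array","items":{"type":"array"}},"fingers":{"type":"number"},"grip_force":{"type":"number"}},"required":["increments"]}

```bash
mkdir -p pics; cat > h.py <<'E'
import numpy as np, cv2
from plant import r
def cam(n):
    c=r.calibration(n); f=192/np.tan(np.radians(c['fov_y'])/2)
    return f,c['cx'],c['cy'],np.array(c['R']),np.array(c['t'])
def cloud(n,d):
    f,cx,cy,R,t=cam(n); v,u=np.mgrid[:384,:512]
    P=np.stack([(u-cx)/f*d,(v-cy)/f*d,d],-1)
    return (P-t)@R
def ray(n,u,v):
    f,cx,cy,R,t=cam(n); o=-R.T@t; w=R.T@np.array([(u-cx)/f,(v-cy)/f,1]); return o,w
def onz(n,u,v,z):
    o,w=ray(n,u,v); return o+w*(z-o[2])/w[2]
def proj(n,X):
    f,cx,cy,R,t=cam(n); p=R@np.asarray(X)+t; return f*p[0]/p[2]+cx,f*p[1]/p[2]+cy
def shot(n,tag):
    a,d=r.snapshot(n); cv2.imwrite(f'pics/{tag}.png',a[:,:,::-1]); np.save(f'pics/{tag}.npy',d); return a,d
E
python3 - <<'E'
from h import *
a,_=shot('side','s0'); b,_=shot('top','t0')
for n in('side','top'):
    f,cx,cy,R,t=cam(n); print(n,f,cx,cy,-R.T@t,R.round(3).tolist())
print(r.get_state())
for n in 's0','t0':
    im=cv2.imread(f'pics/{n}.png'); cv2.imwrite(f'pics/{n}b.png',cv2.resize(im,(800,600),interpolation=cv2.INTER_CUBIC))
E
```

```text
side 372.5529156878776 252.49624094360644 190.09892387768977 [ 0.41950693 -0.69393522  0.89405133] [[0.977, -0.211, -0.015], [-0.167, -0.721, -0.673], [0.131, 0.66, -0.74]]
top 374.04127520682744 255.48980693634542 183.57362741545728 [ 0.39275566 -0.03897792  1.22682379] [[-0.001, -1.0, -0.002], [-0.989, 0.001, -0.146], [0.146, 0.002, -0.989]]
{'clock': 0.1, 'q': array([-1.27221671,  0.68989279, -0.1945371 ,  1.56621626,  0.15729908,
        0.90252275, -0.21508885]), 'qd': array([ 2.84631938e-04, -2.34931639e-03, -9.92131765e-04, -3.47036228e-03,
        8.47765430e-05, -6.62573593e-04, -1.21970466e-04]), 'joint_torque': array([-4.36317481e-03, -5.28509116e+01, -1.27163585e+00, -1.53839618e+01,
       -5.24804858e-02,  2.02195166e-03,  3.54788915e-05]), 'tool_pos': array([0.16344678, 0.60266552, 0.23800158]), 'eef_rot': array([ 1.31955245e-01,  9.91255333e-01, -8.21951297e-04, -5.29886715e-05]), 'contact_force': array([ 0.70776131, -0.98669005,  0.94691435]), 'moment': array([ 0.03459319, -0.0352726 , -0.02225575]), 'finger_force': 0.0, 'opening': 0.9963622334831168}
```

View pics/s0b.png

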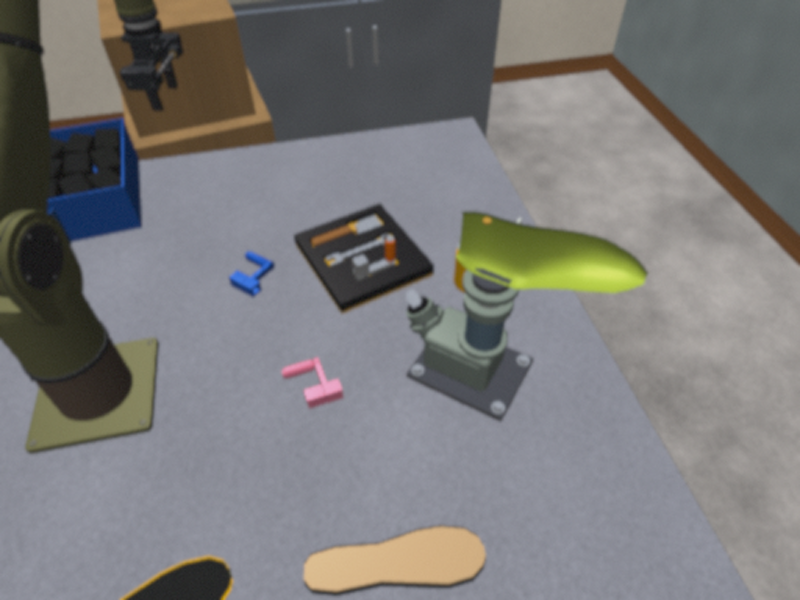

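View pics/t0b.png

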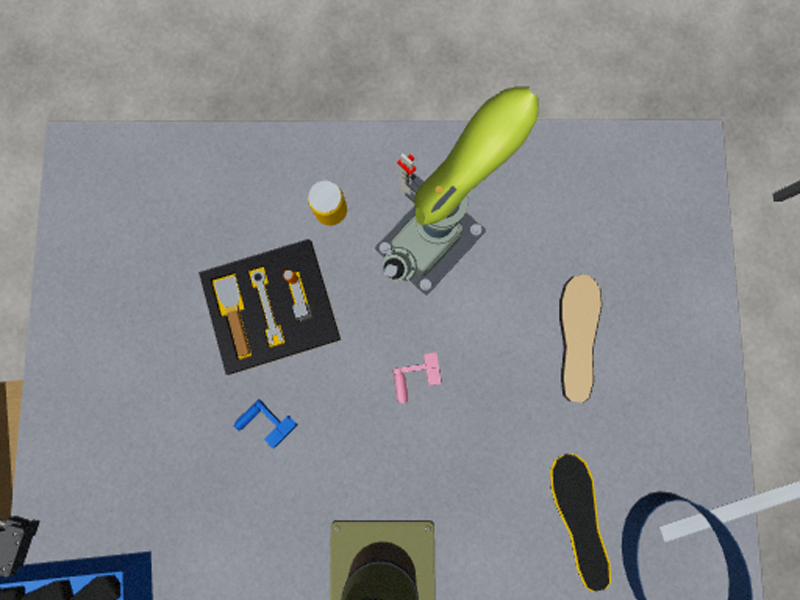

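Side view: the post is at (470,320), the tray at (363,255), and the crank in it has its hub at (360,268) and orange handle at (390,247). Top view: the steel crank in the tray has its hub at (302,308) and handle at (290,275). The look-alikes are a blue crank at (268,425) and a pink one at (415,375), both lying on the bench, so I choose the steel one with the orange handle. The spindle is at (393,270) and the red marker at (406,162).

```bash
python3 - <<'E'
from h import *
t=cv2.imread('pics/t0.png'); s=cv2.imread('pics/s0.png')
def crop(im,u,v,w,h,W,H): return cv2.resize(im[v:v+h,u:u+w],(W,H),interpolation=cv2.INTER_CUBIC)
A=crop(t,165,160,50,50,400,300*4//3) ; B=crop(t,240,90,50,50,400,400)
m=np.zeros((600,800,3),np.uint8)
m[:300,:400]=crop(t,165,160,60,45,400,300); m[:300,400:]=crop(t,235,85,60,45,400,300); m[300:,:400]=crop(t,225,150,60,45,400,300); m[300:,400:]=crop(s,220,140,80,60,400,300)
cv2.imwrite('pics/m0.png',m)
for n,tag in(('top','t0'),('side','s0')):
    d=np.load(f'pics/{tag}.npy'); C=cloud(n,d); im=cv2.imread(f'pics/{tag}.png'); 
    hsv=cv2.cvtColor(im,cv2.COLOR_BGR2HSV)
    for nm,lo,hi in(('orange',(5,150,120),(14,255,255)),('red',(0,170,120),(4,255,255)),('red2',(174,150,120),(180,255,255))):
        k=cv2.inRange(hsv,lo,hi); N,L,st,ce=cv2.connectedComponentsWithStats(k)
        for i in range(1,N):
            if st[i,4]>5: 
                q=C[(L==i)&(d>0)]; print(n,nm,st[i].tolist(),ce[i].round(1), q.min(0).round(3) if len(q) else'',np.median(q,0).round(4) if len(q) else '',q.max(0).round(3) if len(q) else '')
# depth maps
d=np.load('pics/t0.npy'); C=cloud('top',d)
print('crank z top (mm) rows 168..206, cols 180..204')
print((C[168:207:2,178:206,2]*1000).round().astype(int))
print('spindle'); print((C[156:186:2,238:272:1,2]*1000).round().astype(int))
print('marker'); print((C[92:128:2,250:276,2]*1000).round().astype(int))
E
```

```text
top red [261, 99, 4, 4, 8] [262.5 100.5] [ 0.753 -0.06   0.271] [ 0.7577 -0.0558  0.2741] [ 0.761 -0.052  0.275]
top red [255, 103, 11, 9, 32] [259.9 107. ] [ 0.729 -0.062  0.269] [ 0.7397 -0.0491  0.2726] [ 0.752 -0.036  0.275]
side orange [208, 150, 5, 2, 6] [210.2 150.7] [0.461 0.286 0.029] [0.4691 0.2895 0.0317] [0.475 0.295 0.033]
side orange [202, 152, 6, 4, 9] [204.3 153.3] [0.438 0.275 0.028] [0.4459 0.281  0.0309] [0.456 0.287 0.033]
side orange [247, 155, 5, 11, 38] [248.9 159.5] [0.576 0.167 0.048] [0.5818 0.1715 0.0739] [0.59  0.179 0.09 ]
crank z top (mm) rows 168..206, cols 180..204
[[  32   32   34   32   32   32   32   33   33   29   33   28   31   31
    36   33   32   34   31   31   32   33   34   35   30   10    1    0]
 [  33   29   35   36   31   31   33   31   34   30   34   35   34   32
    32   33   31   32   30   33   28   31   31   29   32   33   -3    1]
 [  30   32   33   34   35   32   32   31   33   29   35   30   31   28
    30   31   31   30   33   32   28   34   35 1227   32   31   14    1]
 [  31   30   34   33   96   94   99   92   94   92   28   27
[... 6806 characters left out ...]
333  319  314  304  301]
 [  -6    2    1   -3    2    1   -1  150  160  167  192  194  203  200
   197  200  195  245  245  333  326  312  304  300  295  290]
 [   0    1    4   -3    1    3   -4  128  140  143  158  164  189  194
   196  197  198  200  328  312  302  298  295  289  286  283]
 [   2    3    3    3   -2    1   -1    2  121  132  137  149  155  148
    -1  194  193  318  304  304  296  291  285  280  282  274]
 [   0    1    0    0   -2   -4   -1   -4   -1  125  134  129  135  132
   131  134  322  302  299  292  286  282  278  274  272  272]
 [  -1    0    3   -2    1   -3    3   -4   -1    1    1  124  129  130
   130  325  302  291  287  285  282  272  273  270  266  266]]
```

View pics/m0.png

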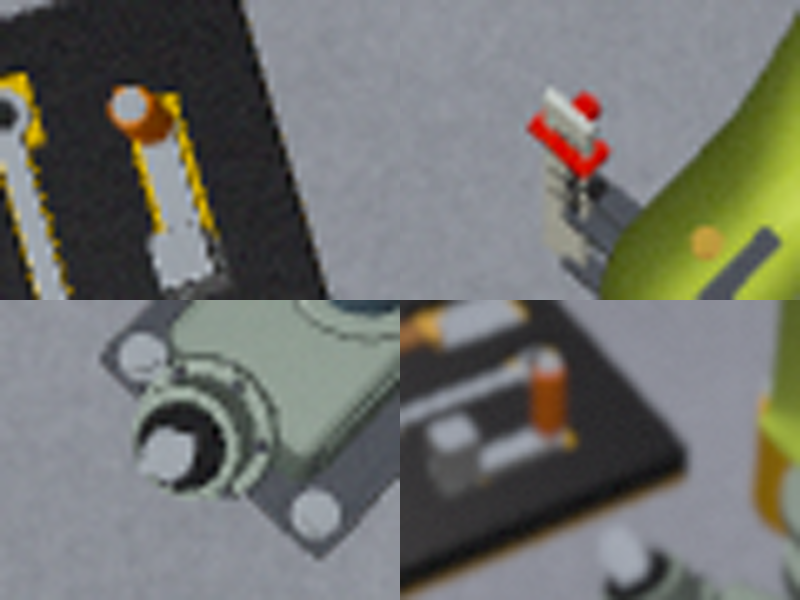

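Crop: top-left is the steel crank upright in the tray, with its handle at the tray's far end. Top-right shows the red clip on the white scale, with the black pointer just below it at about pixel (264,113). The bottom panels show the spindle on its black shoulder at about (249,173).

```bash
cat >> h.py <<'E'
def avg(n,k):
    D=[];I=[]
    for _ in range(k):
        a,d=r.snapshot(n); D.append(np.where(d>0,d,np.nan)); I.append(a.astype(float))
    return np.mean(I,0),np.nanmedian(D,0)
E
python3 - <<'E'
from h import *
np.set_printoptions(suppress=True,precision=4)
T,dt=avg('top',10); S,ds=avg('side',10)
np.savez('pics/avg0.npz',T=T,dt=dt,S=S,ds=ds)
C=cloud('top',dt); CS=cloud('side',ds)
v,u=np.mgrid[:384,:512]
m=(C[...,2]>.066)&(C[...,2]<.076)&(u>184)&(u<202)&(v>188)&(v<208)
cnt=np.argwhere(m)[:,::-1].astype(np.float32); rc=cv2.minAreaRect(cnt); print('hubtop px',rc,len(cnt))
hub=onz('top',*rc[0],.070); print('hub',hub, C[m].mean(0))
m=(C[...,2]>.088)&(C[...,2]<.105)&(u>178)&(u<192)&(v>168)&(v<184)
c=np.argwhere(m)[:,::-1]; cc=(c.min(0)+c.max(0))/2; han=onz('top',*c.mean(0),.094); print('handle',c.mean(0),cc,han)
dd=han-hub; print('dist',np.hypot(*dd[:2]),'yaw',np.degrees(np.arctan2(dd[1],dd[0])))
# tray edges
g=cv2.cvtColor(T.astype(np.uint8),cv2.COLOR_RGB2GRAY)
tm=((C[...,2]>.02)&(u>120)&(u<222)&(v>145)&(v<245)).astype(np.uint8)
rc=cv2.minAreaRect(cv2.findContours(tm,0,1)[0][0] if False else np.argwhere(tm)[:,::-1].astype(np.float32)); B=cv2.boxPoints(rc); W=np.array([onz('top',*b,.032) for b in B]); print('tray',W)
# spindle region
for n,CC,I,ul,vl in(('top',C,T,(238,272),(156,186)),('side',CS,S,(255,290),(180,215))):
    reg=(u>=ul[0])&(u<ul[1])&(v>=vl[0])&(v<vl[1])
    k=reg&(I.max(-1)<60)&(CC[...,2]>.10)
    q=CC[k]; 
    for _ in range(3):
        c0=q.mean(0); N=np.linalg.svd(q-c0)[2][2]; N*=np.sign(N[2]); e=(q-c0)@N; q=q[abs(e)<max(.003,0)]
    print(n,'black',k.sum(),c0,'normal',N,'tilt',np.degrees(np.arccos(N[2])),'az',np.degrees(np.arctan2(N[1],N[0])),'std',e.std())
    h=(CC-c0)@N; k2=reg&(h>.012)&(h<.05)&(np.linalg.norm(CC-c0,axis=-1)<.05); print('spindle pts',k2.sum(),CC[k2].mean(0),'hmax',np.sort(h[k2])[-8:]); k3=reg&(h>.022)&(h<.05)&(np.linalg.norm(CC-c0,axis=-1)<.05); print(' end',CC[k3].mean(0),k3.sum(),np.argwhere(k3).mean(0)[::-1])
im=np.zeros((600,800,3),np.uint8)
def crop(I,u,v,w,h): return cv2.resize(I[v:v+h,u:u+w].astype(np.uint8)[...,::-1],(400,300),interpolation=cv2.INTER_CUBIC)
im[:300,:400]=crop(T,238,157,32,24);im[:300,400:]=crop(S,255,180,40,30);im[300:,:400]=crop(T,246,94,32,24);im[300:,400:]=crop(S,290,135,100,75)
cv2.imwrite('pics/m1.png',im)
E
```

```text
hubtop px ((191.70591735839844, 197.82354736328125), (8.246211051940918, 8.246211051940918), 75.96376037597656) 70
hub [0.5195 0.1619 0.07  ] [0.5193 0.1615 0.07  ]
handle [184.4412 175.6765] [184.5 176. ] [0.5853 0.1817 0.094 ]
dist 0.06872077278010774 yaw 16.739083836361125
tray [[0.6002 0.3888 0.032 ]
 [0.6739 0.1518 0.032 ]
 [0.4618 0.0844 0.032 ]
 [0.3917 0.3159 0.032 ]]
top black 68 [ 0.5952 -0.0299  0.1244] normal [-0.4328  0.3817  0.8167] tilt 35.24531810302474 az 138.59161202198285 std 0.0007295085675076014
spindle pts 39 [ 0.5844 -0.0171  0.1409] hmax [0.0283 0.0287 0.0288 0.0288 0.0289 0.0291 0.0292 0.0293]
 end [ 0.5825 -0.0149  0.1431] 24 [248.0833 173.7083]
side black 30 [ 0.5931 -0.0377  0.1236] normal [-0.4088  0.3355  0.8487] tilt 31.93150422355603 az 140.62321965435885 std 0.0008580804608628194
spindle pts 47 [ 0.5826 -0.0219  0.1371] hmax [0.0269 0.0274 0.0276 0.0277 0.0277 0.0277 0.0281 0.0281]
 end [ 0.5808 -0.0187  0.1403] 21 [262.1429 187.8095]
```

View pics/m1.png

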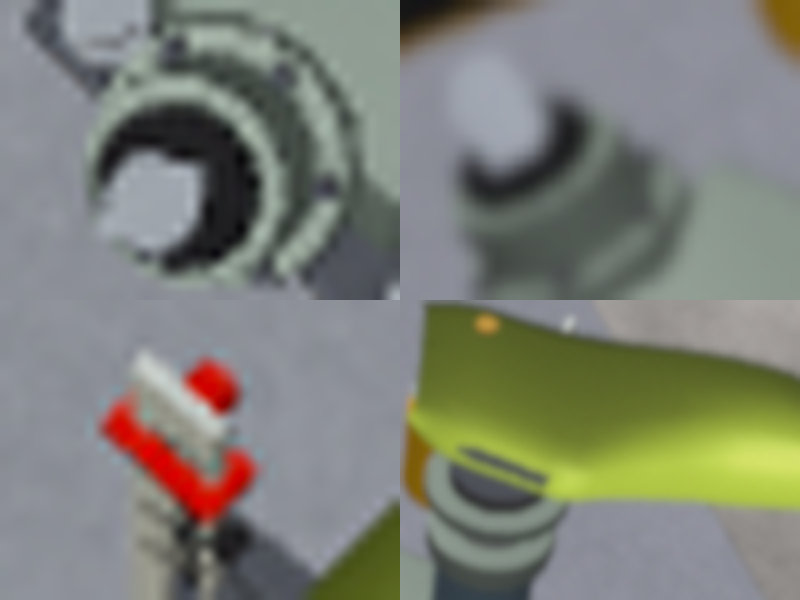

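The tip's square silhouette and the black shoulder disc are clear at about px (251.6,171.3). The red clip is a flat plate whose top is at z ≈ 273. Next I work out the spindle centre and its angle.

```bash
python3 - <<'E'
from h import *
np.set_printoptions(suppress=True,precision=4)
A=np.load('pics/avg0.npz'); T=A['T'];dt=A['dt'];C=cloud('top',dt)
c0=np.array([.5952,-.0299,.1244])
az=np.radians(138.5);N=np.array([np.sin(.6109)*np.cos(az),np.sin(.6109)*np.sin(az),np.cos(.6109)])
L=np.array([-np.sin(az),np.cos(az),0]); L/=np.linalg.norm(L); U=np.cross(N,L)  # L level, U = N x L
print('N',N,'L',L,'U',U)
o,w=ray('top',251.6,171.3); root=o+w*((c0-o)@N)/(w@N); print('root by disc',root,'end',root+.028*N)
print('proj end',proj('top',root+.028*N), proj('side',root+.028*N),'side root',proj('side',root))
# rectified views
f,cx,cy,R,t=cam('top')
K=np.array([[f,0,cx],[0,f,cy],[0,0,1]])
out=[]
for h in(.028,.020,0):
    s=.0002 # m per px, 300px -> 60mm
    g=(np.arange(300)-150)*s
    X=root+h*N+g[None,:,None]*L-g[:,None,None]*U
    P=X@R.T+t; mu=(f*P[...,0]/P[...,2]+cx).astype(np.float32); mv=(f*P[...,1]/P[...,2]+cy).astype(np.float32)
    im=cv2.remap(T.astype(np.float32),mu,mv,cv2.INTER_CUBIC).clip(0,255).astype(np.uint8)[...,::-1].copy()
    cv2.circle(im,(150,150),105 if h==0 else 25,(0,0,255),1); out.append(cv2.resize(im,(266,266)))
cv2.imwrite('pics/m2.png',np.hstack(out))
# last heel clearance & tube
v,u=np.mgrid[:384,:512]
k=(C[...,2]>.15)&(u>225)&(u<350)&(v<160)
H=(C-root)[k]; hd=-(H[:,0]*np.cos(az)+H[:,1]*np.sin(az)); ll=H@L
for a,b in((.15,.2),(.2,.25),(.25,.3),(.3,.4)):
    kk=(C[k][:,2]>a)&(C[k][:,2]<b)&(abs(ll)<.09); print(a,b,'nearest toward post',np.sort(hd[kk])[:3],kk.sum())
E
```

```text
N [-0.4296  0.3801  0.8191] L [-0.6626 -0.749   0.    ] U [ 0.6135 -0.5428  0.5736]
root by disc [ 0.5937 -0.025   0.1213] end [ 0.5816 -0.0143  0.1442]
proj end (np.float64(247.87677892347338), np.float64(173.9403620222199)) (np.float64(262.0903281145623), np.float64(185.63108180842397)) side root (np.float64(267.14791651200443), np.float64(193.26861400197018))
0.15 0.2 nearest toward post [0.0883 0.0885 0.0887] 77
0.2 0.25 nearest toward post [0.0853 0.0859 0.0867] 250
0.25 0.3 nearest toward post [0.0657 0.0658 0.0658] 1384
0.3 0.4 nearest toward post [0.0656 0.0657 0.0657] 1762
```

View pics/m2.png

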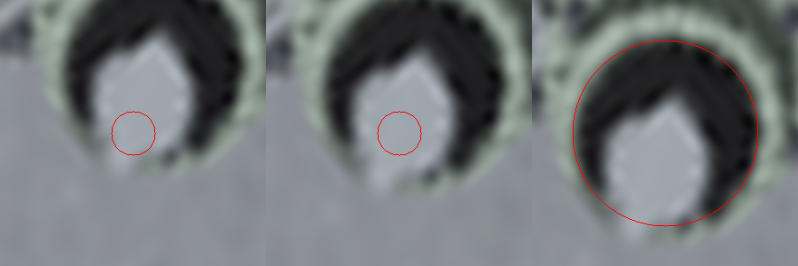

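Request:
step_arm --increments '[[[3.6, -4.4, 0], [0, 0, 3.2]], [[3.6, -4.4, 0], [0, 0, 3.2]], [[3.6, -4.4, 0], [0, 0, 3.2]], [[3.6, -4.4, 0], [0, 0, 3.2]], [[3.6, -4.4, 0], [0, 0, 3.2]], [[3.6, -4.4, 0], [0, 0, 3.2]], [[3.6, -4.4, 0], [0, 0, 3.2]], [[3.6, -4.4, 0], [0, 0, 3.2]], [[3.6, -4.4, 0], [0, 0, 3.2]], [[3.2, -4.5, 0], [0, 0, 3.6]]]' --fingers 1

```text
clock: 2.1
tool_pos: [0.479, 0.2127, 0.239]
eef_rot: [-0.151, 0.989, 0.0, 0.001]
contact_force: [0.9, 0.3, 0.2]
opening: 1.0
finger_force: 0.0
```

The arm lags its rows. I check the state, then go down over the hub. The rectified view puts the spindle's edges about 26° off level.

```bash
cat >> h.py <<'E'
from scipy.spatial.transform import Rotation as Ro
az=np.radians(138.5);N=np.array([np.sin(.6109)*np.cos(az),np.sin(.6109)*np.sin(az),np.cos(.6109)])
L=np.array([-np.sin(az),np.cos(az),0]); U=np.cross(N,L)
root=np.array([.5937,-.025,.1213])
def dirp(a): a=np.radians(a); return np.cos(a)*L+np.sin(a)*U
def toolR(cx,z): # crank x dir, crank z
    return Ro.from_matrix(np.c_[-cx,np.cross(z,cx),-z])
def need(pos,R):
    s=r.get_state(); p=np.array(s['tool_pos']); q=Ro.from_quat(s['eef_rot'])
    print('clock',s['clock'],'pos',p.round(4),'F',np.round(s['contact_force'],1),'open',round(s['opening'],3),'q',np.round(s['q'],2))
    if pos is not None: print('shift cm',((np.asarray(pos)-p)*100).round(2),end=' ')
    if R is not None: print('turn deg',np.degrees((R*q.inv()).as_rotvec()).round(2))
a0=np.radians(17.2)
Rtray=toolR(np.array([np.cos(a0),np.sin(a0),0]),np.array([0,0,1.]))
E
python3 -c "
from h import *
need([.5195,.1618,.037],Rtray)"
```

```text
clock 2.1 pos [0.479  0.2127 0.239 ] F [0.9 0.3 0.2] open 1.0 q [-0.24  0.58 -0.42  1.86  0.33  0.77  1.03]
shift cm [  4.05  -5.09 -20.2 ] turn deg [-0.04  0.06 -0.16]
```

Request:
step_arm --increments '[[[1.0, -1.3, 0], [0, 0, 0]], [[1.0, -1.3, 0], [0, 0, 0]], [[1.0, -1.3, 0], [0, 0, 0]], [[1.0, -1.2, 0], [0, 0, 0]], [[0, 0, -2], [0, 0, 0]], [[0, 0, -2], [0, 0, 0]], [[0, 0, -2], [0, 0, 0]], [[0, 0, -2], [0, 0, 0]], [[0, 0, 0], [0, 0, 0]], [[0, 0, 0], [0, 0, 0]]]'

```text
clock: 3.1
tool_pos: [0.5177, 0.1634, 0.1589]
eef_rot: [-0.15, 0.989, 0.0, -0.0]
contact_force: [-1.0, -0.0, 0.6]
opening: 1.003
finger_force: 0.0
```

```bash
python3 -c "
from h import *
need([.5195,.1618,.037],Rtray)"
```

```text
clock 3.1 pos [0.5177 0.1634 0.1589] F [-1.  -0.   0.6] open 1.003 q [-0.17  0.71 -0.36  1.89  0.41  0.62  1.08]
shift cm [  0.18  -0.16 -12.19] turn deg [-0.01 -0.01 -0.04]
```

Request:
step_arm --increments '[[[0.18, -0.16, -2], [0, 0, 0]], [[0, 0, -2], [0, 0, 0]], [[0, 0, -2], [0, 0, 0]], [[0, 0, -2], [0, 0, 0]], [[0, 0, -1.5], [0, 0, 0]], [[0, 0, -1.5], [0, 0, 0]], [[0, 0, -0.8], [0, 0, 0]], [[0, 0, -0.3], [0, 0, 0]], [[0, 0, 0], [0, 0, 0]], [[0, 0, 0], [0, 0, 0]]]'

```text
clock: 4.1
tool_pos: [0.5198, 0.1618, 0.0385]
eef_rot: [-0.15, 0.989, 0.0, 0.001]
contact_force: [-0.2, 0.2, 0.3]
opening: 1.001
finger_force: 0.0
```

Request:
step_arm --increments '[[[0, 0, 0], [0, 0, 0]], [[0, 0, 0], [0, 0, 0]], [[0, 0, 0], [0, 0, 0]], [[0, 0, 0], [0, 0, 0]], [[0, 0, 0], [0, 0, 0]], [[0, 0, 0], [0, 0, 0]], [[0, 0, 0], [0, 0, 0]], [[0, 0, 0], [0, 0, 0]], [[0, 0, 0], [0, 0, 0]], [[0, 0, 0], [0, 0, 0]]]' --fingers 0 --grip_force 40

```text
clock: 5.1
tool_pos: [0.5192, 0.162, 0.0377]
eef_rot: [-0.15, 0.989, 0.0, -0.0]
contact_force: [-0.7, 0.6, -0.2]
opening: 0.29
finger_force: 39.9
```

```bash
python3 -c "
from h import *
need([.5195,.1618,.037],Rtray)"
```

```text
clock 5.1 pos [0.5192 0.162  0.0377] F [-0.7  0.6 -0.2] open 0.29 q [-0.26  0.91 -0.22  1.94  0.53  0.35  0.98]
shift cm [ 0.03 -0.02 -0.07] turn deg [-0.03 -0.01 -0.05]
```

Request:
step_arm --increments '[[[0, 0, 1], [0, 0, 0]], [[0, 0, 1.5], [0, 0, 0]], [[0, 0, 2], [0, 0, 0]], [[0, 0, 2.5], [0, 0, 0]], [[0, 0, 2.5], [0, 0, 0]], [[0, 0, 2.5], [0, 0, 0]], [[0, 0, 2.5], [0, 0, 0]], [[0, 0, 2.5], [0, 0, 0]], [[0, 0, 2], [0, 0, 0]], [[0, 0, 0], [0, 0, 0]]]'

```text
clock: 6.1
tool_pos: [0.5202, 0.1617, 0.2301]
eef_rot: [-0.149, 0.989, 0.0, 0.002]
contact_force: [0.9, 0.2, -5.3]
opening: 0.287
finger_force: 39.9
```

```bash
python3 -c "
from h import *
need(root+(.028+.03+.0317)*N,toolR(dirp(116),N))"
```

```text
clock 6.1 pos [0.5202 0.1617 0.2301] F [ 0.9  0.2 -5.3] open 0.287 q [-0.13  0.62 -0.43  1.82  0.35  0.78  1.14]
shift cm [  3.5  -15.26  -3.53] turn deg [-15.08 -31.87 -31.7 ]
```

Request:
step_arm --increments '[[[0.35, -1.5, 0], [-1.67, -3.54, -3.52]], [[0.35, -1.5, 0], [-1.67, -3.54, -3.52]], [[0.35, -1.5, 0], [-1.67, -3.54, -3.52]], [[0.35, -1.5, 0], [-1.67, -3.54, -3.52]], [[0.35, -1.5, 0], [-1.67, -3.54, -3.52]], [[0.35, -1.5, 0], [-1.67, -3.54, -3.52]], [[0.35, -1.5, 0], [-1.67, -3.54, -3.52]], [[0.35, -1.5, 0], [-1.67, -3.54, -3.52]], [[0.35, -1.5, 0], [-1.72, -3.54, -3.54]], [[0.35, -1.7, 0], [0, 0, 0]]]'

```text
clock: 7.1
tool_pos: [0.5524, 0.0147, 0.225]
eef_rot: [0.123, 0.947, -0.167, 0.247]
contact_force: [-0.0, 1.1, -5.1]
opening: 0.292
finger_force: 40.0
```

```bash
python3 -c "
from h import *
need(root+(.028+.03+.0317)*N,toolR(dirp(116),N))"
```

```text
clock 7.1 pos [0.5524 0.0147 0.225 ] F [-0.   1.1 -5.1] open 0.292 q [-0.86  0.72  0.74  2.22  1.1   0.07 -0.12]
shift cm [ 0.28 -0.56 -3.03] turn deg [ 0.03 -0.49 -0.53]
```

Request:
step_arm --increments '[[[0.1, -0.2, -0.5], [0, -0.49, -0.53]], [[0.1, -0.2, -0.5], [0, 0, 0]], [[0.08, -0.16, -0.5], [0, 0, 0]], [[0, 0, -0.5], [0, 0, 0]], [[0, 0, -0.5], [0, 0, 0]], [[0, 0, -0.5], [0, 0, 0]], [[0, 0, 0], [0, 0, 0]], [[0, 0, 0], [0, 0, 0]], [[0, 0, 0], [0, 0, 0]], [[0, 0, 0], [0, 0, 0]]]'

```text
clock: 8.1
tool_pos: [0.5567, 0.0055, 0.2021]
eef_rot: [0.134, 0.944, -0.168, 0.251]
contact_force: [-0.4, -0.7, -4.2]
opening: 0.287
finger_force: 40.0
```

```bash
python3 -c "
from h import *
need(root+(.028+.03+.0317)*N,toolR(dirp(116),N))
T,_=avg('top',4);S,d=avg('side',4); np.savez('pics/avg1.npz',T=T,S=S,ds=d)
for h in(.028,.058): print(h,proj('top',root+h*N),proj('side',root+h*N))
def crop(I,u,v,w,h): return cv2.resize(I[v:v+h,u:u+w].astype(np.uint8)[...,::-1],(400,300),interpolation=cv2.INTER_CUBIC)
cv2.imwrite('pics/m3.png',np.hstack([crop(S,240,150,48,36),crop(T,225,150,60,45)]))
"
```

```text
clock 8.1 pos [0.5567 0.0055 0.2021] F [-0.4 -0.7 -4.2] open 0.287 q [-0.75  0.72  0.56  2.23  1.75  0.18 -0.8 ]
shift cm [-0.15  0.36 -0.73] turn deg [0.01 0.21 0.58]
0.028 (np.float64(247.88887744828136), np.float64(173.9272670447293)) (np.float64(262.10722849159396), np.float64(185.638532190522))
0.058 (np.float64(243.71182774447587), np.float64(176.88935630202198)) (np.float64(256.56081082151576), np.float64(177.26259208534285))
```

View pics/m3.png

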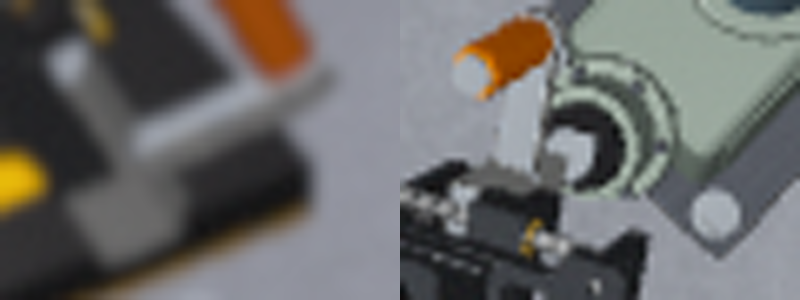

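The side crop shows the crank held, with its hub mouth at about px (256,180) just above the tip. In the top crop the gripper hides the mouth, and the spindle is at about (250,172). I check the side camera's bias against the known hub place.

```bash
python3 -c "
from h import *
A=np.load('pics/avg0.npz'); C=cloud('side',A['ds']); v,u=np.mgrid[:384,:512]
m=(C[...,2]>.064)&(C[...,2]<.082)&(u>220)&(u<240)&(v>158)&(v<180)&(A['S'].min(-1)>110)
print(m.sum(),np.argwhere(m).mean(0)[::-1],C[m].mean(0).round(4),'pred',proj('side',[.5194,.1619,.070]))
print(A['S'].mean(-1)[160:182,222:240].astype(int)); print(A['S'].mean(-1)[180:202,254:274].astype(int))
print((C[160:182,222:240,2]*1000).astype(int))
"
```

```text
43 [230.04651163 166.41860465] [0.5179 0.1599 0.0674] pred (np.float64(230.36724177637504), np.float64(165.32270593786154))
[[ 97 116 126 133 141 150 152 142 129 115 100  88  73  61  56  51  48  47]
 [133 146 148 144 138 135 130 113  96  85  73  61  53  49  48  47  47  47]
 [149 150 141 126 111 101  95  89  88  92  86  70  54  49  48  47  48  47]
 [133 127 111  94  86  89  96 105 118 126 120  97  68  52  48  47  47  48]
 [ 97  89  77  80  99 118 129 137 147 152 147 127  93  62  49  47  47  47]
 [ 65  60  66  91 123 145 153 156 160 161 160 148 117  80  56  48  48  48]
 [ 54  54  66  97 133 155 161 162 163 162 162 154 132  96  65  51  51  55]
 [ 53  54  62  89 125 152 162 162 161 159 156 148 130 100  70  58  66  81]
 [ 54  54  59  76 107 137 153 158 156 149 138 127 113  92  77  81 100 119]
 [ 54  53  57  69  88 113 132 139 137 126 111  99  92  88  98 117 135 149]
 [ 53  54  56  65  78  92 106 110 106  98  89  84  84  95 119 144 156 161]
 [ 53  53  56  66  78  84  87  88  86  84  83  81  84 100 130 153 160 159]
 [ 54  54  56  69  84  85  82  82  82  82  82  81  83  99 129 148 149 141]
 
[... 3100 characters left out ...]
62 30 28 34 32]
 [28 29 27 30 53 60 65 66 64 64 61 61 58 57 33 33 33 33]
 [28 29 30 29 47 55 62 62 61 59 57 55 55 52 33 33 34 32]
 [30 28 29 28 42 49 55 58 57 56 53 52 49 48 33 32 33 32]
 [30 28 30 29 37 44 52 53 52 51 49 47 44 42 34 33 33 33]
 [30 28 29 26 33 39 46 50 48 47 45 43 40 39 32 30 29 27]
 [29 28 28 29 26 33 40 45 44 41 40 38 36 34 33 27 25 30]
 [29 29 29 29 29 28 36 40 39 36 36 33 32 29 29 28 30 29]
 [29 29 29 28 29 23 30 38 34 33 30 29 27 29 30 29 29 29]
 [29 30 29 29 29 29 26 31 30 28 26 29 29 29 28 29 30 28]
 [29 29 29 29 30 30 29 28 29 29 30 29 29 28 29 30 29 29]
 [28 30 28 28 28 31 29 29 27 29 29 28 29 29 28 29 29 30]
 [29 28 28 28 29 29 28 28 29 29 29 29 28 30 29 30 30 30]]
```

Side bias is about 1 row, which accounts for the spindle mismatch, so the root estimate stands. I align and advance.

Request:
step_arm --increments '[[[-0.08, 0.18, -0.36], [0, 0.21, 0.58]], [[-0.07, 0.18, -0.37], [0, 0, 0]], [[0, 0, 0], [0, 0, 0]], [[0.2, -0.18, -0.38], [0, 0, 0]], [[0.2, -0.18, -0.38], [0, 0, 0]], [[0.2, -0.18, -0.38], [0, 0, 0]], [[0.2, -0.18, -0.38], [0, 0, 0]], [[0.2, -0.18, -0.38], [0, 0, 0]], [[0, 0, 0], [0, 0, 0]], [[0, 0, 0], [0, 0, 0]]]'

```text
clock: 9.5
tool_pos: [0.5653, -0.0003, 0.1757]
eef_rot: [0.129, 0.945, -0.167, 0.25]
contact_force: [-0.0, 0.7, -5.1]
opening: 0.293
finger_force: 40.0
```

```bash
python3 -c "
from h import *
need(root+(.031+.0317)*N,toolR(dirp(116),N)); s=r.get_state(); print(s['moment'], (np.array(s['tool_pos'])-root)@np.c_[L,U,N])"
```

```text
clock 9.5 pos [ 5.653e-01 -3.000e-04  1.757e-01] F [-0.   0.7 -5.1] open 0.293 q [-0.63  0.75  0.4   2.23  1.89  0.28 -0.93]
shift cm [ 0.15 -0.09 -0.3 ] turn deg [0.01 0.01 0.03]
[0.75204252 0.97417413 0.03950825] [0.00032187 0.00034489 0.06614223]
```

Request:
step_arm --increments '[[[0.09, -0.08, -0.16], [0, 0, 0]], [[0.09, -0.08, -0.16], [0, 0, 0]], [[0.09, -0.08, -0.16], [0, 0, 0]], [[0.09, -0.08, -0.16], [0, 0, 0]], [[0.09, -0.08, -0.16], [0, 0, 0]], [[0.09, -0.08, -0.16], [0, 0, 0]], [[0.09, -0.08, -0.16], [0, 0, 0]], [[0, 0, 0], [0, 0, 0]], [[0, 0, 0], [0, 0, 0]], [[0, 0, 0], [0, 0, 0]]]'

```text
clock: 10.5
tool_pos: [0.5709, -0.0042, 0.1635]
eef_rot: [0.128, 0.946, -0.166, 0.249]
contact_force: [-1.8, 4.4, -11.4]
opening: 0.297
finger_force: 39.9
```

```bash
cat >> h.py <<'E'
def axis():
    s=r.get_state(); B=np.c_[L,U,N]; print('F LUN',(np.array(s['contact_force'])@B).round(1),'M LUN',(np.array(s['moment'])@B).round(2),'pos LUN mm',((np.array(s['tool_pos'])-root)@B*1000).round(1),'open',round(s['opening'],3),'clk',s['clock'],'q6',round(s['q'][5],2))
E
python3 -c "
from h import *
axis()"
```

```text
F LUN [ -2.1 -10.   -6.8] M LUN [-2.82  0.61 -0.02] pos LUN mm [-0.5 -1.1 52.3] open 0.297 clk 10.5 q6 0.31
```

Contact pushes the crank toward -U, so I shift about 1.5 mm that way and go on.

Request:
step_arm --increments '[[[-0.05, 0.04, -0.04], [0, 0, 0]], [[-0.05, 0.04, -0.04], [0, 0, 0]], [[0, 0, 0], [0, 0, 0]], [[0.04, -0.04, -0.08], [0, 0, 0]], [[0.04, -0.04, -0.08], [0, 0, 0]], [[0.04, -0.04, -0.08], [0, 0, 0]], [[0.04, -0.04, -0.08], [0, 0, 0]], [[0, 0, 0], [0, 0, 0]], [[0, 0, 0], [0, 0, 0]], [[0, 0, 0], [0, 0, 0]]]'

```text
clock: 11.5
tool_pos: [0.5721, -0.0052, 0.1606]
eef_rot: [0.128, 0.945, -0.166, 0.25]
contact_force: [-2.4, 7.0, -6.6]
opening: 0.291
finger_force: 39.9
```

```bash
python3 -c "
from h import *
axis();need(None,toolR(dirp(116),N))"
```

```text
F LUN [-3.7 -9.1 -1.8] M LUN [-2.88  0.82 -0.07] pos LUN mm [-0.5 -1.4 49. ] open 0.291 clk 11.5 q6 0.32
clock 11.5 pos [ 0.5721 -0.0052  0.1606] F [-2.4  7.  -6.6] open 0.291 q [-0.57  0.77  0.34  2.22  1.95  0.32 -0.98]
turn deg [-0.08  0.   -0.09]
```

Request:
step_arm --increments '[[[-0.04, 0.13, -0.09], [0, 0, 0]], [[0.05, -0.05, -0.1], [0, 0, 0]], [[0.05, -0.05, -0.1], [0, 0, 0]], [[0.05, -0.05, -0.1], [0, 0, 0]], [[0.05, -0.05, -0.1], [0, 0, 0]], [[0.05, -0.05, -0.1], [0, 0, 0]], [[0.05, -0.05, -0.1], [0, 0, 0]], [[0.05, -0.05, -0.1], [0, 0, 0]], [[0, 0, 0], [0, 0, 0]], [[0, 0, 0], [0, 0, 0]]]'

```text
clock: 12.5
tool_pos: [0.5756, -0.0082, 0.1531]
eef_rot: [0.128, 0.945, -0.167, 0.251]
contact_force: [-2.3, 6.4, -6.0]
opening: 0.297
finger_force: 40.0
```

```bash
python3 -c "
from h import *
axis();need(None,toolR(dirp(116),N))"
```

```text
F LUN [-3.2 -8.3 -1.5] M LUN [-2.56  0.67 -0.04] pos LUN mm [-0.6 -2.  40.2] open 0.297 clk 12.5 q6 0.34
clock 12.5 pos [ 0.5756 -0.0082  0.1531] F [-2.3  6.4 -6. ] open 0.297 q [-0.55  0.78  0.31  2.22  1.98  0.34 -1.01]
turn deg [-0.01  0.07 -0.03]
```

Sliding well: h ≈ 8.5 mm to go, with low forces. I push on home.

Request:
step_arm --increments '[[[-0.03, 0.09, -0.05], [0, 0, 0]], [[0.05, -0.05, -0.1], [0, 0, 0]], [[0.05, -0.05, -0.1], [0, 0, 0]], [[0.05, -0.05, -0.1], [0, 0, 0]], [[0.05, -0.05, -0.1], [0, 0, 0]], [[0.05, -0.05, -0.1], [0, 0, 0]], [[0.05, -0.05, -0.1], [0, 0, 0]], [[0.05, -0.05, -0.1], [0, 0, 0]], [[0, 0, 0], [0, 0, 0]], [[0, 0, 0], [0, 0, 0]]]'

```text
clock: 13.5
tool_pos: [0.5789, -0.011, 0.1463]
eef_rot: [0.129, 0.945, -0.167, 0.251]
contact_force: [-5.2, 7.1, -0.8]
opening: 0.292
finger_force: 40.0
```

```bash
python3 -c "
from h import *
axis();need(None,toolR(dirp(116),N))"
```

```text
F LUN [-1.8 -7.5  4.3] M LUN [-2.25  0.49 -0.  ] pos LUN mm [-0.6 -2.3 32.2] open 0.292 clk 13.5 q6 0.36
clock 13.5 pos [ 0.5789 -0.011   0.1463] F [-5.2  7.1 -0.8] open 0.292 q [-0.53  0.8   0.29  2.21  2.    0.36 -1.03]
turn deg [ 0.02  0.14 -0.02]
```

Request:
step_arm --increments '[[[0.04, -0.04, -0.08], [0, 0, 0]], [[0.04, -0.04, -0.08], [0, 0, 0]], [[0.04, -0.04, -0.08], [0, 0, 0]], [[0, 0, 0], [0, 0, 0]], [[0, 0, 0], [0, 0, 0]], [[0, 0, 0], [0, 0, 0]], [[0, 0, 0], [0, 0, 0]], [[0, 0, 0], [0, 0, 0]], [[0, 0, 0], [0, 0, 0]], [[0, 0, 0], [0, 0, 0]]]'

```text
clock: 14.5
tool_pos: [0.5794, -0.0107, 0.1457]
eef_rot: [0.128, 0.945, -0.166, 0.252]
contact_force: [-17.9, 16.9, 24.7]
opening: 0.294
finger_force: 40.0
```

```bash
python3 -c "
from h import *
axis();need(None,toolR(dirp(116),N))"
```

```text
F LUN [-0.8 -6.  34.4] M LUN [-1.86  0.02  0.11] pos LUN mm [-1.3 -2.5 31.5] open 0.294 clk 14.5 q6 0.37
clock 14.5 pos [ 0.5794 -0.0107  0.1457] F [-17.9  16.9  24.7] open 0.294 q [-0.52  0.8   0.28  2.21  2.01  0.37 -1.03]
turn deg [-0.05  0.24 -0.17]
```

Seated at h ≈ 0 with 34 N axial. I release and retreat along the axis.

Request:
step_arm --increments '[[[-0.04, 0.04, 0.08], [0, 0, 0]], [[0, 0, 0], [0, 0, 0]], [[0, 0, 0], [0, 0, 0]], [[0, 0, 0], [0, 0, 0]], [[0, 0, 0], [0, 0, 0]], [[-0.43, 0.38, 0.82], [0, 0, 0]], [[-0.43, 0.38, 0.82], [0, 0, 0]], [[-0.43, 0.38, 0.82], [0, 0, 0]], [[-0.43, 0.38, 0.82], [0, 0, 0]], [[-0.43, 0.38, 0.82], [0, 0, 0]]]' --fingers 1

```text
clock: 15.5
tool_pos: [0.5574, 0.0076, 0.1856]
eef_rot: [0.129, 0.945, -0.167, 0.25]
contact_force: [0.2, 0.2, 0.1]
opening: 1.003
finger_force: 0.0
```

```bash
cat >> h.py <<'E'
axc=root-.0009*L-.0024*U
E
python3 -c "
from h import *
axis();need(axc+.105*N+.07*dirp(116),toolR(dirp(90),N))
T,_=avg('top',2);cv2.imwrite('pics/t2.png',T.astype(np.uint8)[...,::-1])
print(proj('top',axc+.088*N+.07*dirp(116)))
hsv=cv2.cvtColor(T.astype(np.uint8),cv2.COLOR_RGB2HSV);k=cv2.inRange(hsv,(5,150,80),(14,255,255));n,l,s,c=cv2.connectedComponentsWithStats(k);print([(s[i],c[i]) for i in range(1,n) if s[i,4]>8])
"
```

```text
F LUN [-0.3  0.   0.1] M LUN [-0.57  0.    0.04] pos LUN mm [-0.3 -3.1 80.7] open 1.003 clk 15.5 q6 0.26
clock 15.5 pos [0.5574 0.0076 0.1856] F [0.2 0.2 0.1] open 1.003 q [-0.68  0.73  0.45  2.24  1.84  0.26 -0.89]
shift cm [ 4.93 -0.19  5.64] turn deg [ 11.16  -9.83 -21.31]
(np.float64(242.23091648720427), np.float64(156.9901461168645))
[(array([243, 150,  10,  10,  49], dtype=int32), array([247.69387755, 153.24489796]))]h.py:22: RuntimeWarning: All-NaN slice encountered
  return np.mean(I,0),np.nanmedian(D,0)
```

Request:
step_arm --increments '[[[-0.43, 0.38, 0.82], [0, 0, 0]], [[-0.43, 0.38, 0.82], [0, 0, 0]], [[-0.43, 0.38, 0.82], [0, 0, 0]], [[1.24, -0.27, 0.64], [2.8, -2.46, -5.33]], [[1.24, -0.27, 0.64], [2.8, -2.46, -5.33]], [[1.24, -0.27, 0.64], [2.8, -2.46, -5.33]], [[1.24, -0.27, 0.64], [2.8, -2.46, -5.33]], [[1.24, -0.27, 0.64], [0, 0, 0]], [[0, 0, 0], [0, 0, 0]], [[0, 0, 0], [0, 0, 0]]]' --fingers 0.55

```text
clock: 16.6
tool_pos: [0.603, 0.0051, 0.2392]
eef_rot: [0.324, 0.897, -0.111, 0.279]
contact_force: [-0.3, -0.4, 0.3]
opening: 0.55
finger_force: 0.0
```

```bash
python3 -c "
from h import *
axis();need(axc+.044*N+.07*dirp(116),toolR(dirp(90),N))
"
```

```text
F LUN [0.5 0.2 0.2] M LUN [-0.56 -0.06 -0.  ] pos LUN mm [-28.7  57.  104. ] open 0.55 clk 16.6 q6 0.27
clock 16.6 pos [0.603  0.0051 0.2392] F [-0.3 -0.4  0.3] open 0.55 q [-0.66  0.66  0.48  2.07  1.03  0.27 -0.41]
shift cm [ 2.99 -2.25 -4.72] turn deg [ 0.79 -0.74 -1.41]
```

Request:
step_arm --increments '[[[0.21, 0.01, 0.1], [0.79, -0.74, -1.41]], [[0.2, 0.02, 0.1], [0, 0, 0]], [[0, 0, 0], [0, 0, 0]], [[0.43, -0.38, -0.82], [0, 0, 0]], [[0.43, -0.38, -0.82], [0, 0, 0]], [[0.43, -0.38, -0.82], [0, 0, 0]], [[0.43, -0.38, -0.82], [0, 0, 0]], [[0.43, -0.38, -0.82], [0, 0, 0]], [[0.43, -0.38, -0.82], [0, 0, 0]], [[0, 0, 0], [0, 0, 0]]]'

```text
clock: 17.6
tool_pos: [0.6331, -0.0179, 0.1907]
eef_rot: [0.337, 0.892, -0.108, 0.281]
contact_force: [0.3, 0.1, -0.1]
opening: 0.551
finger_force: 0.0
```

Request:
step_arm --increments '[[[0, 0, 0], [0, 0, 0]], [[0, 0, 0], [0, 0, 0]], [[0, 0, 0], [0, 0, 0]], [[0, 0, 0], [0, 0, 0]], [[0, 0, 0], [0, 0, 0]], [[0, 0, 0], [0, 0, 0]], [[0, 0, 0], [0, 0, 0]], [[0, 0, 0], [0, 0, 0]], [[0, 0, 0], [0, 0, 0]], [[0, 0, 0], [0, 0, 0]]]' --fingers 0 --grip_force 20

```text
clock: 18.6
tool_pos: [0.6337, -0.0171, 0.1925]
eef_rot: [0.338, 0.892, -0.106, 0.282]
contact_force: [-0.3, 1.6, 3.9]
opening: 0.244
finger_force: 20.0
```

```bash
python3 -c "
from h import *
axis();need(axc+.044*N+.07*dirp(116),toolR(dirp(90),N))
s=r.get_state();w=(np.array(s['tool_pos'])-axc)@np.c_[L,U,N];print(np.hypot(w[0],w[1]),np.degrees(np.arctan2(w[1],w[0])))
"
```

```text
F LUN [-1.   1.2  4. ] M LUN [-0.41  0.    0.06] pos LUN mm [-32.4  61.1  44.1] open 0.244 clk 18.6 q6 0.09
clock 18.6 pos [ 0.6337 -0.0171  0.1925] F [-0.3  1.6  3.9] open 0.244 q [-0.66  0.8   0.61  2.05  1.11  0.09 -0.53]
shift cm [-0.08 -0.03 -0.04] turn deg [ 0.02  0.06 -0.03]
0.07087805595395094 116.37534056989459
```

Handle gripped (opening 21.5 mm, radius 70.9 mm, angle 116°). q6 is near its lower limit, so the first arc is slow.

```bash
cat >> h.py <<'E'
def arc(a0,step,n,h=.044,rad=.07,cen=None):
    c=axc if cen is None else cen
    p=np.array(r.get_state()['tool_pos']); out=[]
    for i in range(1,n+1):
        t=c+h*N+rad*dirp(a0-step*i); d=((t-p)*100).round(2); out.append([d.tolist(),[0,0,0]]); p=p+d/100
    print(out)
def ang():
    w=(np.array(r.get_state()['tool_pos'])-axc)@np.c_[L,U,N];print('rad',np.hypot(w[0],w[1]).round(4),'ang',np.degrees(np.arctan2(w[1],w[0])).round(1))
E
python3 -c "
from h import *
arc(116.4,6,10)"
```

```text
[[[-0.34, -0.65, 0.11], [0, 0, 0]], [[-0.32, -0.64, 0.13], [0, 0, 0]], [[-0.39, -0.62, 0.08], [0, 0, 0]], [[-0.44, -0.58, 0.04], [0, 0, 0]], [[-0.49, -0.55, -0.0], [0, 0, 0]], [[-0.54, -0.5, -0.05], [0, 0, 0]], [[-0.57, -0.44, -0.09], [0, 0, 0]], [[-0.6, -0.4, -0.14], [0, 0, 0]], [[-0.63, -0.33, -0.17], [0, 0, 0]], [[-0.65, -0.27, -0.22], [0, 0, 0]]]
```

Request:
step_arm --increments '[[[-0.3, -0.65, 0.15], [0, 0, 0]], [[-0.32, -0.64, 0.13], [0, 0, 0]], [[-0.39, -0.62, 0.08], [0, 0, 0]], [[-0.44, -0.58, 0.04], [0, 0, 0]], [[-0.49, -0.55, 0], [0, 0, 0]], [[-0.54, -0.5, -0.05], [0, 0, 0]], [[-0.57, -0.44, -0.09], [0, 0, 0]], [[-0.6, -0.4, -0.14], [0, 0, 0]], [[-0.63, -0.33, -0.17], [0, 0, 0]], [[-0.65, -0.27, -0.22], [0, 0, 0]]]'

```text
clock: 19.6
tool_pos: [0.59, -0.0647, 0.1921]
eef_rot: [0.338, 0.89, -0.107, 0.286]
contact_force: [2.7, -0.0, 10.2]
opening: 0.241
finger_force: 20.0
```

```bash
python3 -c "
from h import *
axis();ang();need(None,toolR(dirp(90),N));arc(57,12,10)"
```

```text
F LUN [-1.8  7.5  7.2] M LUN [ 0.84  0.49 -0.  ] pos LUN mm [32.2 59.9 44.5] open 0.241 clk 19.6 q6 0.3
rad 0.0705 ang 62.0
clock 19.6 pos [ 0.59   -0.0647  0.1921] F [ 2.7 -0.  10.2] open 0.241 q [-0.43  0.7   0.32  2.19  1.93  0.3  -1.27]
turn deg [0.21 0.52 0.  ]
[[[-1.85, -0.55, -0.78], [0, 0, 0]], [[-1.31, -0.08, -0.65], [0, 0, 0]], [[-1.24, 0.21, -0.75], [0, 0, 0]], [[-1.11, 0.49, -0.81], [0, 0, 0]], [[-0.95, 0.73, -0.83], [0, 0, 0]], [[-0.74, 0.96, -0.83], [0, 0, 0]], [[-0.49, 1.13, -0.79], [0, 0, 0]], [[-0.22, 1.27, -0.7], [0, 0, 0]], [[0.05, 1.33, -0.59], [0, 0, 0]], [[0.32, 1.36, -0.46], [0, 0, 0]]]
```

Request:
step_arm --increments '[[[-1.33, -0.36, -0.52], [0, 0, 0]], [[-1.31, -0.08, -0.65], [0, 0, 0]], [[-1.24, 0.21, -0.75], [0, 0, 0]], [[-1.11, 0.49, -0.81], [0, 0, 0]], [[-0.95, 0.73, -0.83], [0, 0, 0]], [[-0.74, 0.96, -0.83], [0, 0, 0]], [[-0.49, 1.13, -0.79], [0, 0, 0]], [[-0.22, 1.27, -0.7], [0, 0, 0]], [[0.05, 1.33, -0.59], [0, 0, 0]], [[0.32, 1.36, -0.46], [0, 0, 0]]]'

```text
clock: 20.6
tool_pos: [0.5148, 0.0036, 0.1203]
eef_rot: [0.339, 0.891, -0.11, 0.282]
contact_force: [-1.6, -3.8, 4.1]
opening: 0.246
finger_force: 20.0
```

```bash
cat >> h.py <<'E'
def ideal(a0,step,n):
    print([[((.07*(dirp(a0-step*(i+1))-dirp(a0-step*i)))*100).round(2).tolist(),[0,0,0]] for i in range(n)])
E
python3 -c "
from h import *
axis();ang();need(None,toolR(dirp(90),N));ideal(-63,12,10)"
```

```text
F LUN [3.9 3.4 2.6] M LUN [ 0.45 -0.98  0.02] pos LUN mm [ 30.9 -64.5  43.9] open 0.246 clk 20.6 q6 0.62
rad 0.0698 ang -62.9
clock 20.6 pos [0.5148 0.0036 0.1203] F [-1.6 -3.8  4.1] open 0.246 q [-0.46  0.82  0.02  2.37  2.04  0.62 -1.66]
turn deg [ 0.34 -0.04  0.29]
[[[0.58, 1.31, -0.3], [0, 0, 0]], [[0.82, 1.21, -0.13], [0, 0, 0]], [[1.02, 1.05, 0.04], [0, 0, 0]], [[1.17, 0.85, 0.22], [0, 0, 0]], [[1.27, 0.62, 0.38], [0, 0, 0]], [[1.32, 0.35, 0.53], [0, 0, 0]], [[1.31, 0.07, 0.65], [0, 0, 0]], [[1.24, -0.21, 0.75], [0, 0, 0]], [[1.12, -0.48, 0.81], [0, 0, 0]], [[0.95, -0.74, 0.84], [0, 0, 0]]]
```

Request:
step_arm --increments '[[[0.58, 1.31, -0.3], [0, 0, 0]], [[0.82, 1.21, -0.13], [0, 0, 0]], [[1.02, 1.05, 0.04], [0, 0, 0]], [[1.17, 0.85, 0.22], [0, 0, 0]], [[1.27, 0.62, 0.38], [0, 0, 0]], [[1.32, 0.35, 0.53], [0, 0, 0]], [[1.31, 0.07, 0.65], [0, 0, 0]], [[1.24, -0.21, 0.75], [0, 0, 0]], [[1.12, -0.48, 0.81], [0, 0, 0]], [[0.95, -0.74, 0.84], [0, 0, 0]]]'

```text
clock: 21.6
tool_pos: [0.6212, 0.0464, 0.1557]
eef_rot: [0.338, 0.893, -0.108, 0.279]
contact_force: [-6.9, 0.0, -2.9]
opening: 0.246
finger_force: 20.0
```

```bash
python3 -c "
from h import *
axis();ang();need(None,toolR(dirp(90),N));ideal(-183,12,10)"
```

```text
F LUN [ 4.6 -5.9  0.6] M LUN [-1.87 -1.24  0.04] pos LUN mm [-71.8  -2.1  43.5] open 0.246 clk 21.6 q6 0.37
rad 0.0709 ang 179.8
clock 21.6 pos [0.6212 0.0464 0.1557] F [-6.9  0.  -2.9] open 0.246 q [-0.59  0.8   0.26  2.03  1.4   0.37 -0.92]
turn deg [ 0.1  -0.37  0.04]
[[[0.74, -0.96, 0.83], [0, 0, 0]], [[0.49, -1.13, 0.78], [0, 0, 0]], [[0.22, -1.26, 0.7], [0, 0, 0]], [[-0.05, -1.34, 0.59], [0, 0, 0]], [[-0.32, -1.35, 0.46], [0, 0, 0]], [[-0.58, -1.31, 0.3], [0, 0, 0]], [[-0.82, -1.21, 0.13], [0, 0, 0]], [[-1.02, -1.05, -0.04], [0, 0, 0]], [[-1.17, -0.85, -0.22], [0, 0, 0]], [[-1.27, -0.62, -0.38], [0, 0, 0]]]
```

Request:
step_arm --increments '[[[0.74, -0.96, 0.83], [0, 0, 0]], [[0.49, -1.13, 0.78], [0, 0, 0]], [[0.22, -1.26, 0.7], [0, 0, 0]], [[-0.05, -1.34, 0.59], [0, 0, 0]], [[-0.32, -1.35, 0.46], [0, 0, 0]], [[-0.58, -1.31, 0.3], [0, 0, 0]], [[-0.82, -1.21, 0.13], [0, 0, 0]], [[-1.02, -1.05, -0.04], [0, 0, 0]], [[-1.17, -0.85, -0.22], [0, 0, 0]], [[-1.27, -0.62, -0.38], [0, 0, 0]]]'

```text
clock: 22.6
tool_pos: [0.59, -0.0646, 0.1921]
eef_rot: [0.338, 0.89, -0.106, 0.286]
contact_force: [1.4, 1.1, 8.8]
opening: 0.244
finger_force: 20.0
```

```bash
python3 -c "
from h import *
axis();ang();need(None,toolR(dirp(90),N))
T,dt=avg('top',10); np.savez('pics/avg2.npz',T=T,dt=dt)
C=cloud('top',dt); print((C[96:126,252:272,2]*1000).round().astype(int))
C=cloud('top',np.load('pics/avg0.npz')['dt']); print((C[96:126,252:272,2]*1000).round().astype(int))
"
```

```text
F LUN [-1.8  5.3  7. ] M LUN [0.67 0.62 0.02] pos LUN mm [32.1 59.8 44.5] open 0.244 clk 22.6 q6 0.37
rad 0.0705 ang 62.1
clock 22.6 pos [ 0.59   -0.0646  0.1921] F [1.4 1.1 8.8] open 0.244 q [-0.37  0.69  0.22  2.19  1.85  0.37 -1.19]
turn deg [ 0.2   0.52 -0.03]
[[  1   3   1   2   1   0  -1   1   2  -1   0   2   1   1   1   0   0   0
    1   0]
 [ -1   1   0   1   0   0   2  -1   1   1   1   0   1   0   3   0   0   2
    0   0]
 [  1  -1   2   1   0 301   1   0   1   2   1   2   1   1   2   0   1   0
    1   1]
 [  3   1   1   1 298 300 301   0   0 272 274 275   0   0   0   1   1   0
    3   1]
 [  0   0  -1   0 291 298 300 301 301 275 276 275 274   1   0   1   0   1
    0   0]
 [ -1   0   0   1 285 291 297 301 301 301 275 275 272   0   0   1   0   1
    1   0]
 [  1   3  -1 272 277 283 290 295 300 300 301 273 270   0   1   0   0   2
    1   0]
 [  0   1 272 271 271 277 283 289 295 300 300 299   1   2   0   2   0  -1
    1   0]
 [  1   0 271 271 272 271 275 281 288 294 301 300   1   0   1   2   1   1
    2  -1]
 [  1   2   0 269 272 271 273 276 281 286 293 295 271   0   1   1   1 
[... 3566 characters left out ...]
 244 242
  335 322]
 [  2   0   0  -1   3 151 159 168 190 197 197 196 197 197 197 241 244 336
  324 311]
 [ -1   2   1   1   2 142 149 157 168 190 198 197 197 198 198 197 242 324
  313 304]
 [  0   0   0   1  -1 132 140 149 157 165 188 196 199 197 197 198 325 313
  304 300]
 [  1   0   0   0   1 122 131 139 147 157 165 187 195 197 198 333 314 305
  300 294]
 [  1   1   0  -1   2   1 123 130 139 148 156 146   1 194 198 319 306 300
  296 289]
 [  0   1   0   0   2   1   0 131 132 138 147 131 129   1 337 307 300 295
  292 285]
 [  0   1   1   1   2   2  -1 125 131 131 136 132 131 130 322 302 297 291
  287 283]
 [  1   1   1   1   1  -1   0   0 124 131 131 131 131 130 308 299 292 287
  283 280]]
```

```bash
python3 -c "
from h import *
for f,lo,hi in(('avg0',.238,.248),('avg2',.251,.262)):
    A=np.load(f'pics/{f}.npz'); T=A['T'];C=cloud('top',A['dt']);Z=C[...,2]*1000
    v,u=np.mgrid[:384,:512]; reg=(u>=252)&(u<272)&(v>=96)&(v<120)
    m=reg&(T[...,0]>150)&(T[...,1]<60)&(v>=102)&(abs(Z-271)<4); print(f,'marker',m.sum(),Z[m].mean().round(2),np.median(Z[m]).round(2),C[m].mean(0).round(4))
    p=reg&(C[...,2]>lo)&(C[...,2]<hi)&(u>=262)
    for vv in range(108,118):
        print(vv,[(int(uu),round(float(Z[vv,uu]),1),T[vv,uu].astype(int).tolist()) for uu in range(262,269) if p[vv,uu]])
ideal(-303,12,10)
"
```

```text
avg0 marker 32 271.45 271.63 [ 0.7404 -0.0492  0.2714]
108 []
109 []
110 []
111 [(264, 242.2, [70, 67, 71])]
112 [(262, 240.9, [128, 122, 111]), (263, 241.7, [57, 52, 49]), (264, 242.5, [36, 36, 37]), (265, 242.2, [41, 41, 44]), (266, 242.8, [97, 99, 106])]
113 [(262, 240.6, [71, 72, 66]), (263, 241.7, [36, 35, 35]), (264, 242.2, [34, 32, 35]), (265, 243.3, [34, 34, 36]), (266, 243.6, [70, 73, 79]), (267, 243.7, [84, 87, 95]), (268, 244.2, [113, 116, 125])]
114 [(263, 242.4, [46, 46, 45]), (264, 242.3, [36, 34, 36]), (265, 243.0, [66, 68, 75]), (266, 242.0, [77, 81, 89]), (267, 243.0, [79, 83, 90]), (268, 244.9, [82, 86, 93])]
115 [(264, 244.6, [58, 61, 65]), (265, 243.9, [78, 82, 90]), (266, 243.2, [78, 83, 91]), (267, 244.4, [77, 81, 89]), (268, 243.9, [78, 82, 90])]
116 [(265, 243.8, [67, 71, 75]), (266, 243.7, [82, 85, 93]), (267, 244.3, [78, 81, 89]), (268, 244.5, [76, 80, 88])]
117 [(266, 243.5, [68, 71, 76]), (267, 242.8, [80, 85, 91]), (268, 244.1, [80, 83, 91])]
avg2 marker 29 271.57 271.39 [ 0.7398 -0.0498  0.2716]
108 []
109 []
110 [(264, 256.2, [91, 25, 24]), (265, 254.7,
[... 501 characters left out ...]
, [110, 114, 120]), (265, 255.5, [82, 86, 94]), (266, 258.4, [89, 93, 101]), (267, 256.5, [87, 91, 99]), (268, 257.8, [87, 93, 101])]
115 [(265, 251.4, [110, 114, 119]), (266, 257.4, [82, 86, 93]), (267, 258.2, [89, 94, 101]), (268, 257.7, [88, 93, 100])]
116 [(267, 257.5, [76, 79, 84]), (268, 258.0, [89, 93, 102])]
117 [(268, 257.6, [72, 78, 70])]
[[[-1.32, -0.35, -0.53], [0, 0, 0]], [[-1.31, -0.07, -0.65], [0, 0, 0]], [[-1.24, 0.21, -0.75], [0, 0, 0]], [[-1.12, 0.48, -0.81], [0, 0, 0]], [[-0.95, 0.74, -0.84], [0, 0, 0]], [[-0.74, 0.96, -0.83], [0, 0, 0]], [[-0.49, 1.13, -0.78], [0, 0, 0]], [[-0.22, 1.26, -0.7], [0, 0, 0]], [[0.05, 1.34, -0.59], [0, 0, 0]], [[0.32, 1.35, -0.46], [0, 0, 0]]]
```

Pointer top is at 255.3 (middle about 253.8) and the marker top at 271.7 (middle about 268.8), so about 450° remain. One full turn, then I measure again.

Request:
step_arm --increments '[[[-1.32, -0.35, -0.53], [0, 0, 0]], [[-1.31, -0.07, -0.65], [0, 0, 0]], [[-1.24, 0.21, -0.75], [0, 0, 0]], [[-1.12, 0.48, -0.81], [0, 0, 0]], [[-0.95, 0.74, -0.84], [0, 0, 0]], [[-0.74, 0.96, -0.83], [0, 0, 0]], [[-0.49, 1.13, -0.78], [0, 0, 0]], [[-0.22, 1.26, -0.7], [0, 0, 0]], [[0.05, 1.34, -0.59], [0, 0, 0]], [[0.32, 1.35, -0.46], [0, 0, 0]]]'

```text
clock: 24.1
tool_pos: [0.5148, 0.0036, 0.1202]
eef_rot: [0.339, 0.891, -0.11, 0.282]
contact_force: [-1.4, -4.6, 4.1]
opening: 0.244
finger_force: 20.0
```

Request:
step_arm --increments '[[[0.58, 1.31, -0.3], [0, 0, 0]], [[0.82, 1.21, -0.13], [0, 0, 0]], [[1.02, 1.05, 0.04], [0, 0, 0]], [[1.17, 0.85, 0.22], [0, 0, 0]], [[1.27, 0.62, 0.38], [0, 0, 0]], [[1.32, 0.35, 0.53], [0, 0, 0]], [[1.31, 0.07, 0.65], [0, 0, 0]], [[1.24, -0.21, 0.75], [0, 0, 0]], [[1.12, -0.48, 0.81], [0, 0, 0]], [[0.95, -0.74, 0.84], [0, 0, 0]]]'

```text
clock: 25.1
tool_pos: [0.6213, 0.0464, 0.1558]
eef_rot: [0.338, 0.893, -0.108, 0.279]
contact_force: [-6.6, 0.7, -3.5]
opening: 0.242
finger_force: 20.0
```

```bash
python3 -c "
from h import *
axis();ang();need(None,toolR(dirp(90),N))"
```

```text
F LUN [ 3.9 -6.5  0.2] M LUN [-1.85 -1.21  0.01] pos LUN mm [-71.8  -2.   43.5] open 0.242 clk 25.1 q6 0.46
rad 0.0709 ang 179.7
clock 25.1 pos [0.6213 0.0464 0.1558] F [-6.6  0.7 -3.5] open 0.242 q [-0.51  0.78  0.13  2.03  1.43  0.46 -0.94]
turn deg [ 0.09 -0.37  0.05]
```

Request:
step_arm --increments '[[[0.74, -0.96, 0.83], [0, 0, 0]], [[0.49, -1.13, 0.78], [0, 0, 0]], [[0.22, -1.26, 0.7], [0, 0, 0]], [[-0.05, -1.34, 0.59], [0, 0, 0]], [[-0.32, -1.35, 0.46], [0, 0, 0]], [[-0.58, -1.31, 0.3], [0, 0, 0]], [[-0.82, -1.21, 0.13], [0, 0, 0]], [[-1.02, -1.05, -0.04], [0, 0, 0]], [[-1.17, -0.85, -0.22], [0, 0, 0]], [[-1.27, -0.62, -0.38], [0, 0, 0]]]'

```text
clock: 26.1
tool_pos: [0.5899, -0.0646, 0.1921]
eef_rot: [0.338, 0.89, -0.106, 0.286]
contact_force: [2.8, 1.1, 8.8]
opening: 0.243
finger_force: 20.0
```

```bash
python3 -c "
from h import *
axis();ang()
r.snapshot('side');r.snapshot('side');r.snapshot('side')
T,dt=avg('top',12); np.savez('pics/avg3.npz',T=T,dt=dt);ang()
C=cloud('top',dt);Z=C[...,2]*1000
print(Z[104:120,258:272].round(1))
cv2.imwrite('pics/m4.png',cv2.resize(T[92:122,244:284].astype(np.uint8)[...,::-1],(640,480),interpolation=cv2.INTER_CUBIC))
ideal(57,6,10)"
```

```text
F LUN [-2.6  6.1  6.4] M LUN [0.65 0.55 0.  ] pos LUN mm [32.2 59.8 44.6] open 0.243 clk 26.1 q6 0.43
rad 0.0704 ang 62.0
rad 0.0705 ang 59.3
[[ 2.762e+02  2.807e+02  2.890e+02  2.950e+02  3.012e+02  3.006e+02
   9.000e-01 -5.000e-01 -1.600e+00  1.000e-01 -2.000e-01  0.000e+00
   1.100e+00 -1.000e+00]
 [ 2.716e+02  2.757e+02  2.810e+02  2.868e+02  2.937e+02  2.956e+02
   2.716e+02  5.000e-01  4.000e-01 -1.400e+00  2.000e+00  7.000e-01
   5.000e-01  6.000e-01]
 [ 2.722e+02  2.708e+02  2.747e+02  2.812e+02  2.856e+02  2.895e+02
   2.720e+02  2.716e+02  8.000e-01  7.000e-01  1.200e+00  3.000e-01
   1.000e+00  5.000e-01]
 [ 2.717e+02  2.721e+02  2.709e+02  2.743e+02  2.793e+02  2.810e+02
   2.714e+02  2.718e+02  2.709e+02  4.000e-01  9.000e-01  1.200e+00
  -2.000e-01  9.000e-01]
 [ 2.457e+02  2.722e+02  2.716e+02  2.716e+02  2.724e+02  2.727e+02
   2.715e+02  2.720e+02 -7.000e-01 -8.000e-01 -7.000e-01  4.000e-01
   4.000e-01  1.000e+00]
 [ 2.371e+02  2.440e+02  2.730e+02  2.726e+02  2.722e+02  2.714e+02
   2.723e+02  2.671e+02  2.675e+02  2.683e+02 -6.000e-01  1.000e+00
   9.000e-01  3.0
[... 1269 characters left out ...]
2
   3.307e+02  3.261e+02]
 [ 1.602e+02  1.659e+02  1.905e+02  1.971e+02  1.978e+02  1.974e+02
   1.967e+02  1.975e+02  1.982e+02  1.963e+02  3.412e+02  3.318e+02
   3.270e+02  3.213e+02]
 [ 1.510e+02  1.581e+02  1.672e+02  1.895e+02  1.980e+02  1.969e+02
   1.976e+02  1.984e+02  1.968e+02  3.498e+02  3.318e+02  3.275e+02
   3.217e+02  3.176e+02]]
[[[-0.66, -0.21, -0.25], [0, 0, 0]], [[-0.66, -0.14, -0.28], [0, 0, 0]], [[-0.66, -0.07, -0.31], [0, 0, 0]], [[-0.65, -0.0, -0.34], [0, 0, 0]], [[-0.63, 0.07, -0.36], [0, 0, 0]], [[-0.61, 0.14, -0.38], [0, 0, 0]], [[-0.58, 0.21, -0.4], [0, 0, 0]], [[-0.54, 0.27, -0.41], [0, 0, 0]], [[-0.5, 0.34, -0.42], [0, 0, 0]], [[-0.45, 0.4, -0.42], [0, 0, 0]]]
```

View pics/m4.png

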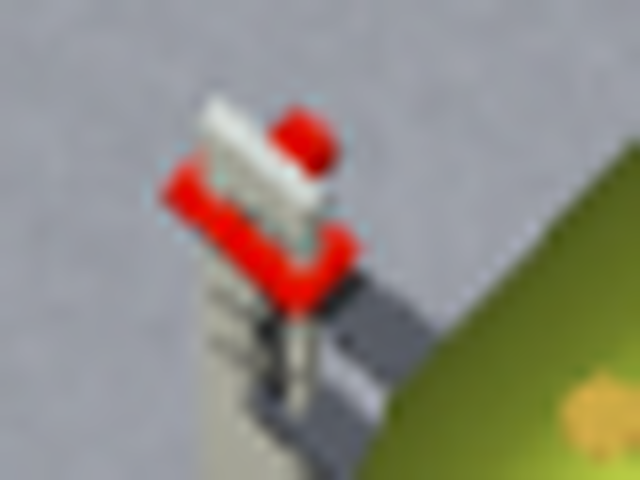

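The pointer is just under the marker: top at about 267.5 (middle 266.0) against a marker middle of about 268.9, so about 88° more.

Request:
step_arm --increments '[[[-0.66, -0.21, -0.25], [0, 0, 0]], [[-0.66, -0.14, -0.28], [0, 0, 0]], [[-0.66, -0.07, -0.31], [0, 0, 0]], [[-0.65, 0, -0.34], [0, 0, 0]], [[-0.63, 0.07, -0.36], [0, 0, 0]], [[-0.61, 0.14, -0.38], [0, 0, 0]], [[-0.58, 0.21, -0.4], [0, 0, 0]], [[-0.54, 0.27, -0.41], [0, 0, 0]], [[-0.5, 0.34, -0.42], [0, 0, 0]], [[-0.45, 0.4, -0.42], [0, 0, 0]]]'

```text
clock: 27.85
tool_pos: [0.5265, -0.0575, 0.1553]
eef_rot: [0.34, 0.89, -0.11, 0.284]
contact_force: [-4.1, -2.4, 9.8]
opening: 0.242
finger_force: 20.0
```

```bash
python3 -c "
from h import *
axis();ang();ideal(-3,6,5)"
```

```text
F LUN [4.5 4.4 8.9] M LUN [ 0.53 -0.89 -0.03] pos LUN mm [68.8 -4.  44.4] open 0.242 clk 27.85 q6 0.63
rad 0.0698 ang -1.4
[[[-0.4, 0.45, -0.42], [0, 0, 0]], [[-0.34, 0.5, -0.41], [0, 0, 0]], [[-0.28, 0.55, -0.4], [0, 0, 0]], [[-0.21, 0.59, -0.38], [0, 0, 0]], [[-0.15, 0.62, -0.36], [0, 0, 0]]]
```

Request:
step_arm --increments '[[[-0.4, 0.45, -0.42], [0, 0, 0]], [[-0.34, 0.5, -0.41], [0, 0, 0]], [[-0.28, 0.55, -0.4], [0, 0, 0]], [[-0.21, 0.59, -0.38], [0, 0, 0]], [[-0.09, 0.37, -0.22], [0, 0, 0]], [[0, 0, 0], [0, 0, 0]], [[0, 0, 0], [0, 0, 0]], [[0, 0, 0], [0, 0, 0]], [[0, 0, 0], [0, 0, 0]], [[0, 0, 0], [0, 0, 0]]]'

```text
clock: 28.85
tool_pos: [0.5123, -0.0315, 0.1357]
eef_rot: [0.339, 0.891, -0.109, 0.281]
contact_force: [-4.1, -0.9, 4.2]
opening: 0.246
finger_force: 20.0
```

```bash
python3 -c "
from h import *
axis();ang()
T,dt=avg('top',12); np.savez('pics/avg4.npz',T=T,dt=dt);ang()
Z=cloud('top',dt)[...,2]*1000
np.set_printoptions(suppress=True)
print(Z[104:117,258:273].round(1)); print(T[104:117,258:270].mean(-1).astype(int))"
```

```text
F LUN [3.4 0.4 4.9] M LUN [-0.25 -0.85  0.02] pos LUN mm [ 58.8 -38.2  44.3] open 0.246 clk 28.85 q6 0.69
rad 0.0696 ang -30.9
rad 0.0696 ang -30.9
[[276.1 282.4 286.9 294.5 301.  300.6   0.3  -1.5   0.1   1.2  -0.1   2.2
    1.2   1.2  -1.3]
 [272.1 276.5 280.5 286.8 293.8 296.4 270.1   0.1  -0.2   0.4   0.3   2.1
    0.7  -0.3   0.5]
 [271.7 272.  276.1 281.1 286.  289.  271.  272.1   0.5  -0.6   1.6   0.5
   -0.9   0.5  -0.7]
 [271.1 272.  270.7 272.6 279.1 281.  271.2 271.6 271.3   2.5   0.4   1.1
   -0.7  -1.   -0.3]
 [244.9 271.5 272.3 270.7 271.8 272.7 272.  270.3  -0.1   0.4   0.6   1.1
    1.1   1.7   0.3]
 [236.7 243.8 270.9 271.6 271.5 272.3 270.5 271.6 271.3 272.3   0.3  -0.4
    0.2   0.8   1.3]
 [228.6 235.9 246.  271.9 272.4 271.5 271.1 270.1 272.5 271.8 271.2  -0.1
   -0.7   0.8   2.3]
 [220.9 228.  236.4 242.1 269.7 247.3 270.  271.  272.4 271.5 272.1 271.8
  271.    0.5   1.6]
 [212.6 220.2 227.1 236.2 241.2 240.  268.6 271.7 272.1 271.6 272.4 271.7
  270.9 271.4 358.2]
 [204.3 211.5 221.9 225.6 232.8 230.9  -0.9 267.2 272.  273.7 271.1 273.9
  272.5 357.8 347.4]
 [
[... 247 characters left out ...]
.4 361.6 349.9
  337.2 331.8 327.2]]
[[120 155 155 157 187 188 136 158 158 160 162 161]
 [ 85  96 133 155 157 127 132 156 156 159 160 162]
 [ 77  80 120 130 154 119 104 119 157 155 159 162]
 [ 76  75  85 106 132 119  95  80 132 155 158 161]
 [112  73  77  80 131 118  77  73 107 143 156 160]
 [155 111  70  79  86  82  72  47  69  96 128 158]
 [134 155  79  68  76  74  48  51  89  91  95 129]
 [131 108  98  44  96  74  48  90  91  92  91  94]
 [155 127  41  68 130 106 111  85  93  91  91  91]
 [134 128  67  70 156 108 155 112  86  93  90  90]
 [131 106  98  70 158 109 159 157 112  78  92  91]
 [156 128  70  66 118 104 145 158 157 112  79  74]
 [159 122  75  52 145 104  96 128 160 156  89  67]]
```

The pointer's middle (≈268.8) now matches the marker's (≈268.9). I release the handle and retreat along the axis.

Request:
step_arm --increments '[[[0, 0, 0], [0, 0, 0]], [[0, 0, 0], [0, 0, 0]], [[0, 0, 0], [0, 0, 0]], [[-0.22, 0.19, 0.41], [0, 0, 0]], [[-0.43, 0.38, 0.82], [0, 0, 0]], [[-0.43, 0.38, 0.82], [0, 0, 0]], [[-0.43, 0.38, 0.82], [0, 0, 0]], [[-0.43, 0.38, 0.82], [0, 0, 0]], [[-0.43, 0.38, 0.82], [0, 0, 0]], [[-0.43, 0.38, 0.82], [0, 0, 0]]]' --fingers 0.5

```text
clock: 30.45
tool_pos: [0.4856, -0.0037, 0.1898]
eef_rot: [0.337, 0.892, -0.106, 0.282]
contact_force: [0.6, 0.4, -0.3]
opening: 0.502
finger_force: 0.0
```

```bash
python3 -c "
from h import *
axis();need(axc+.105*N,toolR(dirp(149),N))"
```

```text
F LUN [-0.7 -0.  -0.3] M LUN [-0.49 -0.04  0.06] pos LUN mm [ 55.7 -38.6 110.6] open 0.502 clk 30.45 q6 0.61
clock 30.45 pos [ 0.4856 -0.0037  0.1898] F [ 0.6  0.4 -0.3] open 0.502 q [-0.43  0.63 -0.05  2.42  1.82  0.61 -1.42]
shift cm [6.21 2.06 1.62] turn deg [-25.35  22.49  48.26]
```

Request:
step_arm --increments '[[[0.78, 0.26, 0.2], [-3.17, 2.81, 6.03]], [[0.78, 0.26, 0.2], [-3.17, 2.81, 6.03]], [[0.78, 0.26, 0.2], [-3.17, 2.81, 6.03]], [[0.78, 0.26, 0.2], [-3.17, 2.81, 6.03]], [[0.78, 0.26, 0.2], [-3.17, 2.81, 6.03]], [[0.78, 0.26, 0.2], [-3.17, 2.81, 6.03]], [[0.78, 0.26, 0.2], [-3.17, 2.81, 6.03]], [[0.75, 0.24, 0.22], [-3.17, 2.81, 6.03]], [[0, 0, 0], [0, 0, 0]], [[0, 0, 0], [0, 0, 0]]]' --fingers 1

```text
clock: 31.45
tool_pos: [0.5477, 0.0166, 0.2053]
eef_rot: [-0.143, 0.943, -0.231, 0.193]
contact_force: [0.5, -0.0, 0.2]
opening: 0.997
finger_force: 0.0
```

```bash
python3 -c "
from h import *
axis();need(axc+.0317*N,toolR(dirp(149),N))"
```

```text
F LUN [-0.3  0.4 -0.1] M LUN [-0.6  -0.05  0.03] pos LUN mm [ -0.7  -2.6 104.4] open 0.997 clk 31.45 q6 0.39
clock 31.45 pos [0.5477 0.0166 0.2053] F [ 0.5 -0.   0.2] open 0.997 q [-0.6   0.65  0.27  2.24  1.58  0.39 -0.07]
shift cm [ 3.15 -2.76 -5.94] turn deg [-0.06  0.14  0.17]
```

On axis. I descend 72.5 mm along the axis, then close.

Request:
step_arm --increments '[[[0.43, -0.38, -0.82], [0, 0, 0]], [[0.43, -0.38, -0.82], [0, 0, 0]], [[0.43, -0.38, -0.82], [0, 0, 0]], [[0.43, -0.38, -0.82], [0, 0, 0]], [[0.43, -0.38, -0.82], [0, 0, 0]], [[0.43, -0.38, -0.82], [0, 0, 0]], [[0.43, -0.38, -0.82], [0, 0, 0]], [[0.1, -0.09, -0.2], [0, 0, 0]], [[0, 0, 0], [0, 0, 0]], [[0, 0, 0], [0, 0, 0]]]'

```text
clock: 32.45
tool_pos: [0.5789, -0.0112, 0.1458]
eef_rot: [-0.144, 0.943, -0.232, 0.193]
contact_force: [0.0, -1.4, -0.3]
opening: 1.0
finger_force: 0.0
```

```bash
python3 -c "
from h import *
axis();need(axc+.032*N,toolR(dirp(149),N))"
```

```text
F LUN [ 1.   0.6 -0.8] M LUN [-0.63  0.04  0.03] pos LUN mm [-0.6 -2.5 31.7] open 1.0 clk 32.45 q6 0.45
clock 32.45 pos [ 0.5789 -0.0112  0.1458] F [ 0.  -1.4 -0.3] open 1.0 q [-0.45  0.78  0.16  2.21  1.89  0.45 -0.33]
shift cm [0.02 0.03 0.04] turn deg [0.02 0.06 0.07]
```

Request:
step_arm --increments '[[[0, 0, 0], [0, 0, 0]], [[0, 0, 0], [0, 0, 0]], [[0, 0, 0], [0, 0, 0]], [[0, 0, 0], [0, 0, 0]], [[0, 0, 0], [0, 0, 0]], [[0, 0, 0], [0, 0, 0]], [[0, 0, 0], [0, 0, 0]], [[0, 0, 0], [0, 0, 0]], [[0, 0, 0], [0, 0, 0]], [[0, 0, 0], [0, 0, 0]]]' --fingers 0 --grip_force 40

```text
clock: 33.45
tool_pos: [0.5791, -0.0108, 0.1453]
eef_rot: [-0.145, 0.943, -0.231, 0.192]
contact_force: [-0.6, 1.6, -0.2]
opening: 0.288
finger_force: 40.0
```

```bash
python3 -c "
from h import *
axis();need(axc+.032*N,toolR(dirp(149),N))"
```

```text
F LUN [-0.9 -1.3  0.7] M LUN [-0.79  0.23  0.1 ] pos LUN mm [-1.  -2.9 31.3] open 0.288 clk 33.45 q6 0.45
clock 33.45 pos [ 0.5791 -0.0108  0.1453] F [-0.6  1.6 -0.2] open 0.288 q [-0.45  0.78  0.16  2.21  1.89  0.45 -0.33]
shift cm [-0.01 -0.01  0.09] turn deg [ 0.02  0.01 -0.01]
```

Gripped at the hub with an aligned grip. I pull off along +N by 50 mm.

Request:
step_arm --increments '[[[-0.13, 0.11, 0.25], [0, 0, 0]], [[-0.21, 0.19, 0.41], [0, 0, 0]], [[-0.21, 0.19, 0.41], [0, 0, 0]], [[-0.21, 0.19, 0.41], [0, 0, 0]], [[-0.21, 0.19, 0.41], [0, 0, 0]], [[-0.21, 0.19, 0.41], [0, 0, 0]], [[-0.21, 0.19, 0.41], [0, 0, 0]], [[-0.3, 0.27, 0.57], [0, 0, 0]], [[-0.43, 0.38, 0.82], [0, 0, 0]], [[-0.43, 0.38, 0.82], [0, 0, 0]]]'

```text
clock: 34.45
tool_pos: [0.5532, 0.0115, 0.1953]
eef_rot: [-0.145, 0.943, -0.232, 0.192]
contact_force: [-0.5, 0.2, -5.1]
opening: 0.295
finger_force: 40.0
```

```bash
cat >> h.py <<'E'
Rt2=toolR(-np.array([np.cos(a0),np.sin(a0),0]),np.array([0,0,1.]))
E
python3 -c "
from h import *
axis();need([.5193,.1619,.24],Rt2)
print('upright turn');
s=r.get_state();q=Ro.from_quat(s['eef_rot'])
z=q.as_matrix()[:,2];ax=np.cross(z,[0,0,-1]);an=np.arcsin(np.linalg.norm(ax));v=ax/np.linalg.norm(ax)*an;print(np.degrees(v).round(2));q2=Ro.from_rotvec(v)*q;print('then z',np.degrees((Rt2*q2.inv()).as_rotvec()).round(2))"
```

```text
F LUN [ 0.2 -3.3 -3.9] M LUN [-1.17  0.11 -0.01] pos LUN mm [-0.5 -2.2 91.9] open 0.295 clk 34.45 q6 0.38
clock 34.45 pos [0.5532 0.0115 0.1953] F [-0.5  0.2 -5.1] open 0.295 q [-0.59  0.67  0.27  2.23  1.65  0.38 -0.12]
shift cm [-3.39 15.04  4.47] turn deg [-40.43  36.04 171.42]
upright turn
[23.28 26.23  0.  ]
then z [ -0.     0.   179.76]
```

Request:
step_arm --increments '[[[-0.4, 1.2, 0.7], [0, 0, 0]], [[-0.3, 1.5, 0.6], [2.6, 2.91, 0]], [[-0.3, 1.5, 0.5], [2.6, 2.91, 0]], [[-0.3, 1.5, 0.5], [2.6, 2.91, 0]], [[-0.3, 1.5, 0.4], [2.6, 2.91, 0]], [[-0.3, 1.5, 0.4], [2.6, 2.91, 0]], [[-0.3, 1.5, 0.4], [2.6, 2.91, 0]], [[-0.4, 1.5, 0.4], [2.6, 2.91, 0]], [[-0.4, 1.6, 0.3], [2.6, 2.91, 0]], [[-0.4, 1.7, 0.3], [2.5, 2.91, 0]]]'

```text
clock: 35.45
tool_pos: [0.5199, 0.1497, 0.2369]
eef_rot: [-0.151, 0.988, -0.018, 0.009]
contact_force: [-0.2, 0.3, -5.6]
opening: 0.291
finger_force: 40.0
```

Request:
step_arm --increments '[[[0, 0, 0], [0, 0, -7]], [[0, 0, 0], [0, 0, -7]], [[0, 0, 0], [0, 0, -7]], [[0, 0, 0], [0, 0, -7]], [[0, 0, 0], [0, 0, -7]], [[0, 0, 0], [0, 0, -7]], [[0, 0, 0], [0, 0, -7]], [[0, 0, 0], [0, 0, -7]], [[0, 0, 0], [0, 0, -7]], [[0, 0, 0], [0, 0, -7]]]'

```text
clock: 36.45
tool_pos: [0.5199, 0.1498, 0.2365]
eef_rot: [0.445, 0.895, -0.022, -0.002]
contact_force: [-0.2, 0.3, -4.8]
opening: 0.292
finger_force: 40.0
```

```bash
python3 -c "
from h import *
axis();need([.5193,.1619,.24],Rt2)"
```

```text
F LUN [-0.1 -3.  -3.7] M LUN [ 0.07 -0.   -0.03] pos LUN mm [-82.  -74.1 192.5] open 0.292 clk 36.45 q6 0.79
clock 36.45 pos [0.5199 0.1498 0.2365] F [-0.2  0.3 -4.8] open 0.292 q [-0.37  0.59 -0.02  1.8   0.05  0.79  0.22]
shift cm [-0.06  1.21  0.35] turn deg [   0.19   -3.01 -109.86]
```

Request:
step_arm --increments '[[[0, 0.2, 0], [0, 0, -8]], [[0, 0.2, 0], [0, 0, -8]], [[0, 0.2, 0], [0, 0, -8]], [[0, 0.2, 0], [0, 0, -8]], [[0, 0.2, 0], [0, 0, -8]], [[0, 0.2, 0], [0, 0, -8]], [[0, 0, 0], [0, 0, -8]], [[0, 0, 0], [0, 0, -8]], [[0, 0, 0], [0, 0, -8]], [[0, 0, 0], [0, 0, -8]]]'

```text
clock: 37.45
tool_pos: [0.5198, 0.1623, 0.2366]
eef_rot: [0.917, 0.399, -0.017, -0.015]
contact_force: [0.7, 0.5, -5.8]
opening: 0.288
finger_force: 40.0
```

```bash
python3 -c "
from h import *
need([.5193,.1619,.10],Rt2)"
```

```text
clock 37.45 pos [0.5198 0.1623 0.2366] F [ 0.7  0.5 -5.8] open 0.288 q [-0.59  0.63  0.36  1.8  -0.33  0.82 -0.8 ]
shift cm [ -0.05  -0.04 -13.66] turn deg [ -1.45  -2.16 -29.85]
```

Request:
step_arm --increments '[[[-0.05, -0.04, -1], [-0.36, -0.54, -7.46]], [[0, 0, -1], [-0.36, -0.54, -7.46]], [[0, 0, -1], [-0.36, -0.54, -7.46]], [[0, 0, -1], [-0.37, -0.54, -7.47]], [[0, 0, -1], [0, 0, 0]], [[0, 0, -1.5], [0, 0, 0]], [[0, 0, -1.5], [0, 0, 0]], [[0, 0, -1.5], [0, 0, 0]], [[0, 0, 0], [0, 0, 0]], [[0, 0, 0], [0, 0, 0]]]'

```text
clock: 38.45
tool_pos: [0.5203, 0.1621, 0.1416]
eef_rot: [0.988, 0.153, 0.0, 0.001]
contact_force: [-0.2, 0.3, -4.8]
opening: 0.292
finger_force: 40.0
```

```bash
python3 -c "
from h import *
need([.5193,.1619,.0377],Rt2)
T,dt=avg('top',4);C=cloud('top',dt);s=r.get_state()
zt=s['tool_pos'][2]-.0315+.088
v,u=np.mgrid[:384,:512]
m=(abs(C[...,2]-zt)<.008)&(u>165)&(u<205)&(v>150)&(v<190)&(T.min(-1)>90);c=np.argwhere(m)[:,::-1].mean(0);X=onz('top',*c,zt);print(zt,m.sum(),c,X)
# reference: tray handle, same method
A=np.load('pics/avg0.npz');C=cloud('top',A['dt']);m=(abs(C[...,2]-.094)<.008)&(u>175)&(u<195)&(v>165)&(v<185)&(A['T'].min(-1)>90);c=np.argwhere(m)[:,::-1].mean(0);Y=onz('top',*c,.094);print(m.sum(),c,Y,'held-tray mm',((X-Y)*1000).round(1),'tcp-tray',((np.array(s['tool_pos'])-[.5193,.1619,0])*1000).round(1))
cv2.imwrite('pics/m5.png',cv2.resize(T[140:230,130:250].astype(np.uint8)[...,::-1],(800,600),interpolation=cv2.INTER_CUBIC))"
```

```text
clock 38.45 pos [0.5203 0.1621 0.1416] F [-0.2  0.3 -4.8] open 0.292 q [-0.63  0.77  0.42  1.92 -0.55  0.57 -1.11]
shift cm [ -0.1   -0.02 -10.39] turn deg [ 0.06  0.06 -0.42]
0.198732744970667 0 [nan nan] [nan nan nan]
22 [183.90909091 175.09090909] [0.58711255 0.18341722 0.094     ] held-tray mm [nan nan nan] tcp-tray [  1.7   0.4 142.2]<string>:7: RuntimeWarning: Mean of empty slice.
  ret = um.true_divide(
```

View pics/m5.png

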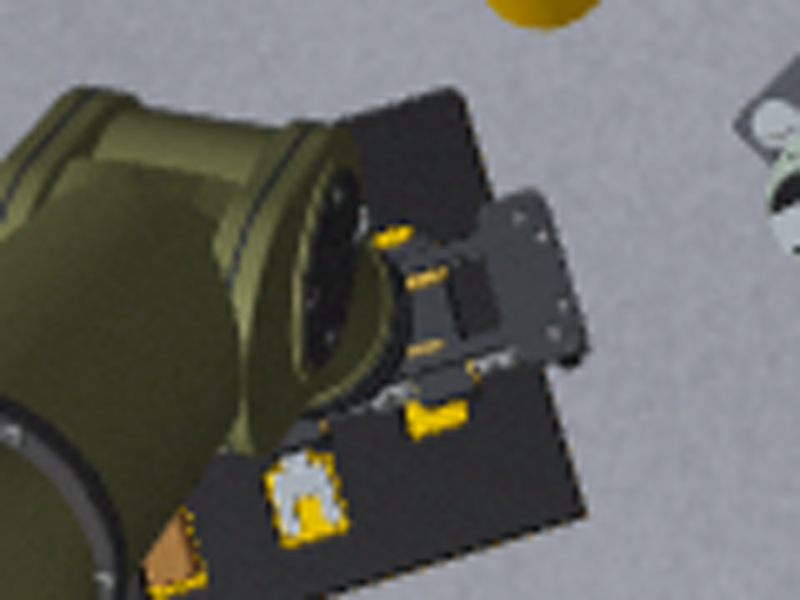

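The top view shows the gripper and wrist hiding the crank, with the empty yellow pocket end at (435,415). I use the orange handle in the side view for the check.

```bash
python3 -c "
from h import *
S,ds=avg('side',3);s=r.get_state();need([.5193,.1619,.0377],Rt2)
A=np.load('pics/avg0.npz')
x=np.array([np.cos(a0),np.sin(a0),0])
t=np.array([.5193,.1619,.0377])
for I,p in((A['S'],t),(S,np.array(s['tool_pos']))):
    hsv=cv2.cvtColor(I.astype(np.uint8),cv2.COLOR_RGB2HSV);k=cv2.inRange(hsv,(4,170,70),(15,255,255));n,l,st,c=cv2.connectedComponentsWithStats(k)
    pr=proj('side',p+.07*x+np.array([0,0,.0283]));pr0=proj('side',p)
    print('pred',np.round(pr,1),[(st[i].tolist(),c[i].round(1)) for i in range(1,n) if st[i,4]>15])
"
```

```text
clock 38.8 pos [0.5207 0.1623 0.1419] F [-0.3 -0.4 -5.2] open 0.292 q [-0.63  0.77  0.42  1.92 -0.55  0.57 -1.11]
shift cm [ -0.14  -0.04 -10.42] turn deg [ 0.06  0.14 -0.36]
pred [249.5 158.7] [([246, 155, 7, 11, 60], array([249.5, 160. ]))]
pred [249.2 133.4] []
```

Request:
step_arm --increments '[[[-0.1, -0.03, -1], [0, 0, -0.4]], [[0, 0, -1.5], [0, 0, 0]], [[0, 0, -1.5], [0, 0, 0]], [[0, 0, -1.5], [0, 0, 0]], [[0, 0, -1.0], [0, 0, 0]], [[0, 0, -0.7], [0, 0, 0]], [[0, 0, 0], [0, 0, 0]], [[0, 0, 0], [0, 0, 0]], [[0, 0, 0], [0, 0, 0]], [[0, 0, 0], [0, 0, 0]]]'

```text
clock: 39.8
tool_pos: [0.5199, 0.162, 0.07]
eef_rot: [0.989, 0.149, 0.001, 0.001]
contact_force: [0.6, 0.1, -5.1]
opening: 0.288
finger_force: 40.0
```

```bash
python3 -c "
from h import *
need([.5193,.1619,.0377],Rt2)
S,ds=avg('side',3)
cv2.imwrite('pics/m6.png',cv2.resize(S[130:202,200:296].astype(np.uint8)[...,::-1],(800,600),interpolation=cv2.INTER_CUBIC))"
```

```text
clock 39.8 pos [0.5199 0.162  0.07  ] F [ 0.6  0.1 -5.1] open 0.288 q [-0.57  0.88  0.31  1.95 -0.63  0.41 -1.05]
shift cm [-0.06 -0.01 -3.23] turn deg [0.06 0.17 0.06]
```

View pics/m6.png

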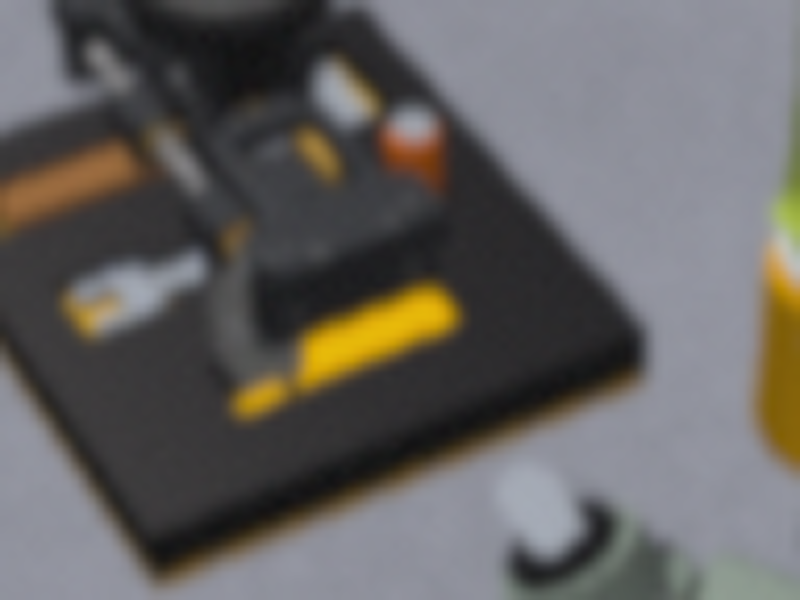

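The held crank sits right over its pocket. The handle top is at about px (249.4,144.4), matching the expected (249.4,145). I descend slowly.

Request:
step_arm --increments '[[[-0.05, 0, -0.3], [0.06, 0.17, 0]], [[0, 0, -0.4], [0, 0, 0]], [[0, 0, -0.3], [0, 0, 0]], [[0, 0, -0.3], [0, 0, 0]], [[0, 0, -0.3], [0, 0, 0]], [[0, 0, 0], [0, 0, 0]], [[0, 0, 0], [0, 0, 0]], [[0, 0, 0], [0, 0, 0]], [[0, 0, 0], [0, 0, 0]], [[0, 0, 0], [0, 0, 0]]]'

```text
clock: 40.95
tool_pos: [0.5191, 0.1619, 0.0536]
eef_rot: [0.989, 0.149, -0.0, 0.0]
contact_force: [0.2, -0.5, -4.3]
opening: 0.288
finger_force: 40.0
```

```bash
python3 -c "
from h import *
need([.5193,.1619,.0377],Rt2)"
```

```text
clock 40.95 pos [0.5191 0.1619 0.0536] F [ 0.2 -0.5 -4.3] open 0.288 q [-0.55  0.91  0.28  1.95 -0.64  0.37 -1.04]
shift cm [ 0.02 -0.   -1.59] turn deg [ 0.01 -0.05  0.06]
```

It is entering the hole freely, so I go on down.

Request:
step_arm --increments '[[[0, 0, -0.3], [0, 0, 0]], [[0, 0, -0.3], [0, 0, 0]], [[0, 0, -0.3], [0, 0, 0]], [[0, 0, -0.3], [0, 0, 0]], [[0, 0, -0.2], [0, 0, 0]], [[0, 0, -0.1], [0, 0, 0]], [[0, 0, 0], [0, 0, 0]], [[0, 0, 0], [0, 0, 0]], [[0, 0, 0], [0, 0, 0]], [[0, 0, 0], [0, 0, 0]]]'

```text
clock: 41.95
tool_pos: [0.5191, 0.162, 0.0386]
eef_rot: [0.989, 0.149, -0.0, 0.0]
contact_force: [-0.2, -0.5, -5.1]
opening: 0.287
finger_force: 40.0
```

```bash
python3 -c "
from h import *
need([.5193,.1619,.0377],Rt2)"
```

```text
clock 41.95 pos [0.5191 0.162  0.0386] F [-0.2 -0.5 -5.1] open 0.287 q [-0.54  0.93  0.26  1.95 -0.65  0.34 -1.03]
shift cm [ 0.02 -0.01 -0.09] turn deg [ 0.01 -0.05  0.06]
```

Request:
step_arm --increments '[[[0, 0, -0.08], [0, 0, 0]], [[0, 0, -0.08], [0, 0, 0]], [[0, 0, 0], [0, 0, 0]], [[0, 0, 0], [0, 0, 0]], [[0, 0, 0], [0, 0, 0]], [[0, 0, 0], [0, 0, 0]], [[0, 0, 0], [0, 0, 0]], [[0, 0, 0], [0, 0, 0]], [[0, 0, 0], [0, 0, 0]], [[0, 0, 0], [0, 0, 0]]]'

```text
clock: 42.95
tool_pos: [0.519, 0.1619, 0.0369]
eef_rot: [0.989, 0.149, -0.001, 0.0]
contact_force: [0.1, 0.2, -2.3]
opening: 0.292
finger_force: 40.0
```

It rests on the floor (weight taken up), so I release and rise.

Request:
step_arm --increments '[[[0, 0, 0], [0, 0, 0]], [[0, 0, 0], [0, 0, 0]], [[0, 0, 0], [0, 0, 0]], [[0, 0, 0], [0, 0, 0]], [[0, 0, 0], [0, 0, 0]], [[0, 0, 1], [0, 0, 0]], [[0, 0, 2], [0, 0, 0]], [[0, 0, 2.5], [0, 0, 0]], [[0, 0, 2.5], [0, 0, 0]], [[0, 0, 2.5], [0, 0, 0]]]' --fingers 1

```text
clock: 43.95
tool_pos: [0.5189, 0.1619, 0.1435]
eef_rot: [0.989, 0.149, -0.0, -0.0]
contact_force: [0.2, 0.7, -0.2]
opening: 1.0
finger_force: 0.0
```

Request:
step_arm --increments '[[[-1, 3, 2], [0, 0, 0]], [[-1, 3, 2], [0, 0, 0]], [[-1, 3, 1], [0, 0, 0]], [[-1, 3, 0], [0, 0, 0]], [[-1, 3, 0], [0, 0, 0]], [[-1, 3, 0], [0, 0, 0]], [[-1, 3, 0], [0, 0, 0]], [[-1, 3, 0], [0, 0, 0]], [[0, 0, 0], [0, 0, 0]], [[0, 0, 0], [0, 0, 0]]]'

```text
clock: 44.95
tool_pos: [0.4386, 0.4021, 0.1922]
eef_rot: [0.989, 0.15, -0.001, 0.0]
contact_force: [-0.3, -0.5, 0.2]
opening: 0.996
finger_force: 0.0
```

```bash
python3 -c "
from h import *
need(None,Rt2)
T,dt=avg('top',12);C=cloud('top',dt);v,u=np.mgrid[:384,:512];Z=C[...,2]*1000
m=(C[...,2]>.062)&(C[...,2]<.080)&(u>184)&(u<202)&(v>188)&(v<208);print('hub',m.sum(),C[m].mean(0).round(4),np.argwhere(m).mean(0)[::-1])
m=(C[...,2]>.088)&(C[...,2]<.105)&(u>178)&(u<192)&(v>168)&(v<184);print('handle',m.sum(),C[m].mean(0).round(4),np.argwhere(m).mean(0)[::-1])
print(Z[105:115,260:272].round(1))
reg=(u>=252)&(u<272)&(v>=96)&(v<120);m=reg&(T[...,0]>150)&(T[...,1]<60)&(v>=102)&(abs(Z-271)<4);print('marker',Z[m].mean(),C[m].mean(0))
cv2.imwrite('pics/m7.png',cv2.resize(T[80:260,120:360].astype(np.uint8)[...,::-1],(800,600),interpolation=cv2.INTER_CUBIC))"
```

```text
clock 44.95 pos [0.4386 0.4021 0.1922] F [-0.3 -0.5  0.2] open 0.996 q [-1.13  0.78  0.56  1.73 -0.55  0.8  -1.57]
turn deg [ 0.03 -0.06 -0.03]
hub 74 [0.5184 0.1601 0.0698] [192.31081081 198.16216216]
handle 37 [0.5848 0.1811 0.0946] [184.59459459 175.81081081]
[[ 2.821e+02  2.864e+02  2.938e+02  2.971e+02  2.714e+02  3.800e+00
   5.000e-01  1.000e-01  1.500e+00 -1.400e+00  3.000e-01  1.600e+00]
 [ 2.757e+02  2.809e+02  2.865e+02  2.886e+02  2.718e+02  2.714e+02
   3.300e+00  1.600e+00  9.000e-01  8.000e-01  1.000e+00 -2.000e-01]
 [ 2.721e+02  2.716e+02  2.796e+02  2.802e+02  2.716e+02  2.712e+02
   2.712e+02  1.700e+00  1.500e+00  1.400e+00  9.000e-01  8.000e-01]
 [ 2.725e+02  2.724e+02  2.711e+02  2.731e+02  2.713e+02  2.711e+02
   1.000e-01  0.000e+00  1.200e+00  1.200e+00  1.000e+00 -0.000e+00]
 [ 2.709e+02  2.717e+02  2.712e+02  2.713e+02  2.717e+02  2.713e+02
   2.705e+02  2.718e+02 -4.000e-01  5.000e-01  4.000e-01  2.100e+00]
 [ 2.451e+02  2.705e+02  2.729e+02  2.714e+02  2.709e+02  2.716e+02
   2.720e+02  2.722e+02  2.726e+02 -3.000e-01 -3.000e-01 -4.000e-01]
 [ 2.362e+02  2.423e+02  2.699e+02  2.479e+02  2.717e+02  2.712e+02
   2.713e+02  2.723e+02  2.727e+02  2.738e+02  2.727e+02  2.000e-01]
 [ 2.261e+02  2.360e+02  2.411e+02  2.403e+02  2.696e+02  2.721e+02
   2.727e+02  2.726e+02  2.726e+02  2.721e+02  2.723e+02  2.715e+02]
 [ 2.206e+02  2.252e+02  2.324e+02  2.308e+02  1.100e+00  2.687e+02
   2.719e+02  2.726e+02  2.717e+02  2.718e+02  2.710e+02  3.587e+02]
 [ 2.112e+02  2.206e+02  2.254e+02  2.220e+02 -4.000e-01  2.000e-01
   2.667e+02  2.715e+02  2.722e+02  2.725e+02  3.592e+02  3.468e+02]]
marker 271.55583434966536 [ 0.74039705 -0.04916249  0.27155583]
```

View pics/m7.png

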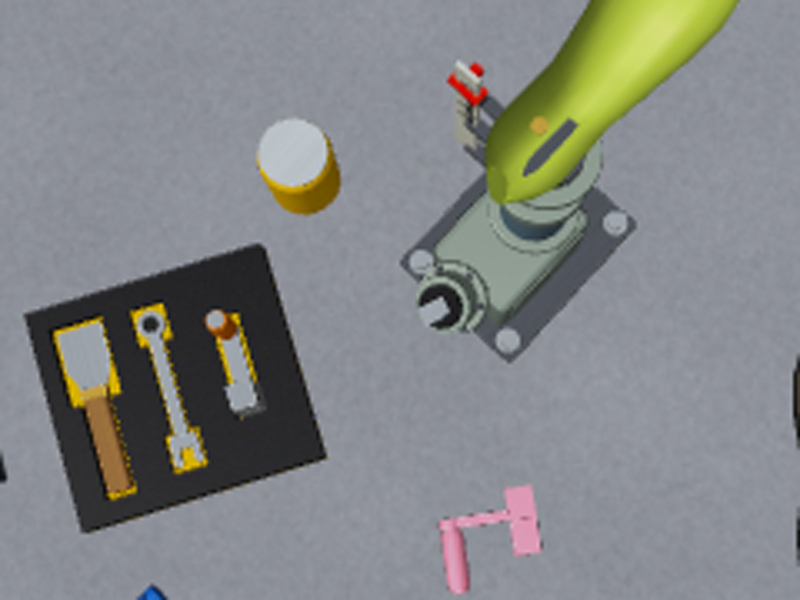

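The crank is upright and fully down in its cut-out: hub top z = 69.8 mm, handle at crop px (220,322). The other things are where they were, and pointer and marker are level. I hand the job in.

```bash
python3 -c "
from plant import r
print(r.finish_job())"
```

```text
the job is handed in; nothing more can be done
None
```

The job is handed in: the pointer is level with the red marker to within about 0.5 mm by my depth measurement, and the crank is back upright and fully down in its cut-out, at about 45 s of the 72 s allowed.

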